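# Set the notched length stop of a saw jig and bring the bar up to it

## Robot

A 6-joint arm with a two-finger parallel gripper is mounted at the origin on a cart in front of the work surface, level with it; the furniture and walls round the work are solid. World frame = base frame: x ahead of the robot, y to its left, z up, the work surface at z = 0. Lengths are in m, angles in rad, forces in N, time in s.
With the tool pointing down it reaches from about 0.325 to 0.85 m from the base axis. Payload 4.4 kg.
Tool frame: the origin (TCP) lies on the centre line of the jaws, within the pads' length; the fingertips stand 11 mm ahead of it and the grasp point (between the pads) lies 8 mm behind it; z points along the fingers, y is the direction in which the jaws open and shut (so a half turn about z gives the same grasp; the last joint's range is limited). The gripper opens to 94 mm and grips with 3 to 60 N. Pads are 16 mm wide; open, the fingers measure 119 mm over their backs; the gripper's body (75 mm by 177 mm) begins 78 mm behind the grasp point.
Start: joints at [-1.359, 0.207, 1.542, -0, 1.393, -0.15], TCP at [0.204, -0.538, 0.216] pointing down, gripper open.
Joint ranges: [-2.73, 2.73], [-0.86, 2.22], [0.23, 2.46], [-1.11, 4.25], [0.08, 2.63], [-2.82, 2.82]. Speed limits (rad/s): [2.79, 2.79, 3.14, 3.14, 3.14, 3.14].

## Interface

Orientations are given as a unit quaternion [w, x, y, z].
In Python, from bench import readout, optics, workorder gives the robot as it stands.
- The arm moves only by the tool apply_moves, never from a script. Its argument "targets" is a list of rows, each an object with "dp": the shift along the tool's x, y, z in cm, a list of three; "turn": the turn about the tool's z in units of 5 degrees (1.0 is 5 degrees). In form: [{"dp": [tx, ty, tz], "turn": turn}, ...]. A call has exactly 5 rows; each row is the pose to reach, as a shift and turn from the pose commanded when the call began, along the tool's axes at that moment; what a row does not reach only later rows make up. A row lasts 1/12 s, in which the tool goes at most 41.7 mm and 7.16 degrees, less where a joint would pass 70% of its speed; a pose out of reach is approached as far as the arm can. A call with a gripper value outside its range is refused whole. "claw" is the finger opening in cm, from 0 to 9.4, set as the call begins (left out, the last holds). The fingers move at their own pace and stop on an object; "grip_force" is the grip in N (left out, the last holds). Time passes only in rows, so rows that repeat a pose let the fingers close, or fill a call up. It gives the time, the measured TCP pose, the force and the opening at its end, in the units of the state.
- readout.state(): the state, without advancing time (a new reading comes with each control period).
- optics.snapshot(name): name is "scene" or "top" or "wrist"; returns a dict with "color" (420x560x3 uint8, blue, green, red), "fx", "fy", "cx", "cy" (pixels), "xyz" and "orientation" of the camera in the world; the wrist camera has in their place "hand_eye" (4x4, takes a point from camera to tool coordinates, whose origin is the TCP and whose axes are the flange's). Camera axes: x right, y down, z forward; pixel columns grow to the right and rows downward; lengths in m; the calibration is good to about 2 mm. The wrist camera is an equidistant fisheye: a pixel r from the principal point sees the ray r / f radians off the axis. A picture is of the moment at which its call begins: read the wrist's pose just before it. There is no depth.
- workorder.hand_in(): hands the job in, once; it reports no verdict.
The state is a dict: "time_s": time; "qpos": joint angles; "dq": joint speeds; "effort": joint torques, N m; "tcp_pos": TCP position; "ee_rot": TCP orientation; "ft_force": force on the tool from outside, world axes, zero at the start; "moment": the same for the moment, N m; "grip_width": finger opening in m.
Only numpy, scipy, OpenCV 4.12 (cv2) and the standard library are available. Lean on these libraries where they do the work, as an engineer would, in place of code of your own. Each camera call takes 0.05 s, during which the arm holds its last target.

## Task

Get the hacksaw jig ready for the next cut, only by pushing, with nothing gripped or lifted. First push the sliding length stop along its rail, through the first notch it meets, until its spring plunger drops into the middle one of the three notches, and do not run on past it. Then, with the stop left in that notch, push the flat bar so that its long side lies flush against the fence and its end rests against the stop; leave the loose things round the jig where they are.

Things in the scene. Friction and masses are not known exactly. Their poses are not given: they have to be found in the camera images.
- saw_jig: Fixed hacksaw jig on the bench: grey plate 150 x 380 x 8 mm with a low steel fence and a notched rail along it. Origin: at bench height, below the fence's front face at the saw kerf; x away from the robot, y along the fence to the robot's left, z up. Every 'jig' number below is mm in this frame: plate x -90 to 60, y -161 to 219, top z 8.
- saw_kerf (a point): Where the saw kerf meets the foot of the fence's front face, at plate-top height (jig x 0, y 0, z 8). The fence's front face is the plane jig x = 0 and looks to -x (to the robot); the fence is 7 thick, runs y -151 to 209, top z 20. Behind it at the kerf stand two dark saw-guide cheeks (jig x 11 to 45, y -11 to 11, top z 48).
- middle_notch (a point): Centre of the middle notch, at rail-top height. The steel rail lies behind the fence, jig x 17 to 39, y 14 to 214, top z 32; three slots (the notches), each 11 mm wide, are milled across its top at jig y 96 (outer), 66 (middle) and 36 (inner). Axes as the jig's.
- push_face (a point): Centre of the stop carriage's flat end face that looks to jig +y (away from the kerf); push here toward -y. The aluminium carriage is a saddle on the rail, 38 mm in x, 40 in y. The face spans jig x 9 to 47 and z 34 to 56 (this point z 45), above the rail's top at z 32, and lies 20 mm behind (+y) the plunger's axis. Axes as the jig's.
- stop_face (a point): Centre of the flat face, looking to jig -y, of the carriage's dark stop nose; the bar's end comes against it. The nose hangs from an arm over the fence, jig x -35 to -9, from just above the plate to z 34. The face lies 6 mm ahead (-y) of the plunger's axis, so 60 mm from the kerf with the plunger in the middle notch. Axes as the jig's.
- stop_carriage (a joint): Stop carriage along the rail, m: 0 at the outer end, growing toward the kerf (jig -y), up to 0.155. Plunger over the outer notch at 0.089, middle 0.119, inner 0.149; starts short of the outer one. About 2 N of friction; within about 4 mm of a notch the spring pulls it in (the push force drops); pushing it out of a notch takes about 15 N.
- plunger (a joint): Height of the carriage's spring plunger, m: about 0 while its ball nose rides on the plain rail top, about -0.0027 when dropped into a notch. Its round head, 16 mm across, stands on top of the carriage, its top at about jig z 75.
- bar: Flat steel bar to be sawn, loose, 32 x 85 x 10 mm, about 0.2 kg, lying flat on the jig's plate in front of the fence, to the robot's right of the stop, a little askew and up to about 25 mm off the fence. Origin: centre of its underside; x along its 32 mm width, y along its 85 mm length, z up.
- pipe_nipple: Loose threaded pipe nipple lying down, 27 mm across, 80 mm long (y), behind the jig on the right; to be left alone. Origin below its middle.
- big_bolt: Loose hex bolt standing on its head, 33 mm across, 74 mm high, behind the jig; to be left alone. Origin: centre of its underside.
- soapstone: Loose soapstone stick, 12 x 90 x 8 mm (length along y), lying in front of the jig; to be left alone. Origin: centre of its underside.
- try_square: Loose engineer's square, 105 x 159 x 17 mm, lying behind the jig on the left; to be left alone. Origin: centre of its underside.
Things that resemble listed ones, but are neither listed nor needed, are in the scene too. There is more than one size of the bar; the job needs the smaller.

How it is judged:
By the outcome, as a careful person would: the job done as asked, in the order asked, and still so for the second after the job is handed in, with the robot touching nothing.
It also fails if it takes over 64 s, if anything falls off the work surface, if the arm or the gripper's body presses on something with over 40 N, if the wrist force passes 120 N, or if a joint passes its speed limit or range.

## Working session

There is one attempt and no reset: what is moved stays moved. The work goes in short steps, Python scripts to look and compute and a tool call to move; the robot and the scene stay as the last step left them, time stands still between calls to the robot, and variables do not carry over. Pictures are saved under pics/ and viewed, and the job is handed in when it is done.

Besides the shell and the picture viewer there is one more tool, called after "Call:" by a JSON object that holds its "op" and its "data". apply_moves: Moves the arm, as the interface text tells. Its arguments: {"type":"object","properties":{"targets":{"type":"array"},"claw":{"type":"number"},"grip_force":{"type":"number"}},"required":["targets"]}

```bash
ls; mkdir -p pics; python3 - <<'E'
from bench import readout, optics
import cv2
s=readout.state(); print(s)
for n in ["scene","top","wrist"]:
    d=optics.snapshot(n); cv2.imwrite(f"pics/{n}0.png",d["color"]); print(n,{k:v for k,v in d.items() if k!="color"})
E
```

```text
pics
{'time_s': 0.0, 'qpos': array([-1.35849159e+00,  2.07421665e-01,  1.54292565e+00, -3.06302155e-05,
        1.39347188e+00, -1.50493258e-01]), 'dq': array([-9.02409019e-05, -7.46944631e-04, -7.38660584e-04,  1.24969963e-03,
       -1.22062051e-05,  8.10473645e-04]), 'effort': array([ 9.83963182e-04, -3.70885348e+01, -2.81411272e+01,  6.98964251e-02,
        3.62300500e-02, -1.90562282e-04]), 'tcp_pos': array([ 0.20388285, -0.53682016,  0.21530325]), 'ee_rot': array([-1.11227707e-03,  9.83591168e-01,  1.80408353e-01, -4.94658304e-05]), 'ft_force': array([-0.5591822 ,  0.29703709, -0.18135764]), 'moment': array([ 0.01887648, -0.00430424,  0.00928993]), 'grip_width': 0.09388615790842895}
scene {'fx': 395.1892123623632, 'fy': 395.1892123623632, 'cx': 283.6899639054226, 'cy': 207.94986193914227, 'xyz': array([0.20626362, 0.67651561, 0.67802952]), 'orientation': array([ 0.1308529 , -0.30572305,  0.87856591, -0.34283068])}
top {'fx': 410.3574442894423, 'fy': 410.3574442894423, 'cx': 279.58720711801004, 'cy': 217.8597969287799, 'xyz': array([0.49458389, 0.20187784, 0.90778613]), 'orientation': array([-0.05158501,  0.71466239, -0.69682807,  0.03205141])}
wrist {'fx': 325.19226210127806, 'fy': 325.19226210127806, 'cx': 278.88380059739757, 'cy': 210.2018718485159, 'hand_eye': array([[ 7.96024044e-04, -9.62722554e-01, -2.70489650e-01,
         7.83823773e-02],
       [ 9.99999537e-01,  6.20342753e-04,  7.34984560e-04,
        -5.24674491e-04],
       [-5.39789918e-04, -2.70490110e-01,  9.62722602e-01,
        -1.68631057e-01],
       [ 0.00000000e+00,  0.00000000e+00,  0.00000000e+00,
         1.00000000e+00]])}
```

View pics/top0.png

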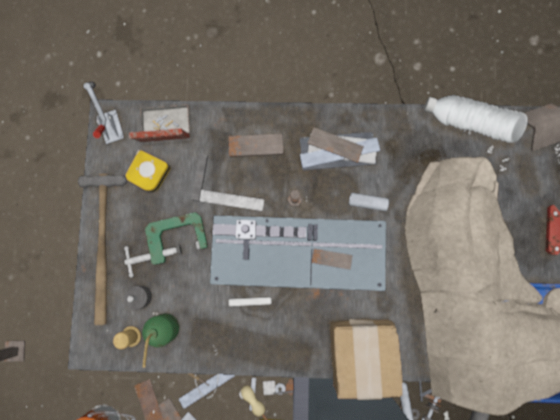

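View pics/scene0.png

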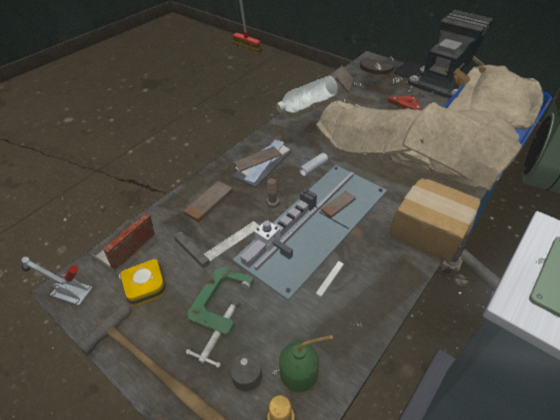

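View pics/wrist0.png

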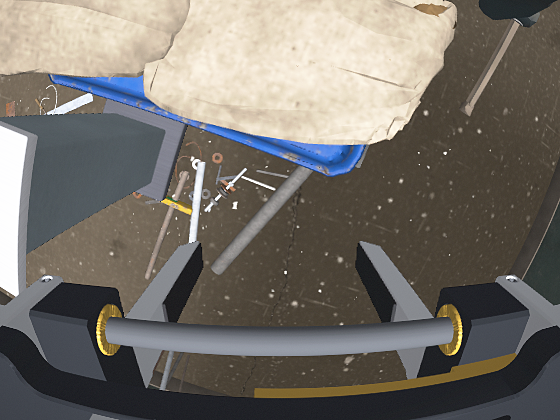

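```bash
cat > h.py <<'E'
import numpy as np, cv2
from scipy.spatial.transform import Rotation as R
from bench import readout, optics
def rot(q): return R.from_quat([q[1],q[2],q[3],q[0]])
def ray(d,px):
    px=np.atleast_2d(px).astype(float)
    v=np.c_[(px[:,0]-d["cx"])/d["fx"],(px[:,1]-d["cy"])/d["fy"],np.ones(len(px))]
    return np.array(d["xyz"]),rot(d["orientation"]).apply(v)
def plane(d,px,z):
    o,v=ray(d,px); t=(z-o[2])/v[:,2]; return o+v*t[:,None]
def proj(d,P):
    c=rot(d["orientation"]).inv().apply(np.atleast_2d(P)-d["xyz"])
    return np.c_[d["fx"]*c[:,0]/c[:,2]+d["cx"],d["fy"]*c[:,1]/c[:,2]+d["cy"]]
def wproj(d,s,P):
    T=d["hand_eye"]; t=rot(s["ee_rot"]).inv().apply(np.atleast_2d(P)-s["tcp_pos"])
    c=(t-T[:3,3])@T[:3,:3]
    th=np.arctan2(np.hypot(c[:,0],c[:,1]),c[:,2]); ph=np.arctan2(c[:,1],c[:,0])
    return np.c_[d["cx"]+d["fx"]*th*np.cos(ph),d["cy"]+d["fy"]*th*np.sin(ph)]
def wplane(d,s,px,z):
    px=np.atleast_2d(px).astype(float); u=px-[d["cx"],d["cy"]]; r=np.hypot(*u.T); th=r/d["fx"]
    c=np.c_[u/np.maximum(r,1e-9)[:,None]*np.sin(th)[:,None],np.cos(th)]
    T=d["hand_eye"]; Rw=rot(s["ee_rot"])
    v=Rw.apply(c@T[:3,:3].T); o=Rw.apply(T[:3,3])+s["tcp_pos"]
    return o+v*((z-o[2])/v[:,2])[:,None]
E
python3 - <<'E'
import cv2
i=cv2.imread("pics/top0.png")[195:305,195:400]; cv2.imwrite("pics/c1.png",cv2.resize(i,None,fx=3.9,fy=3.9,interpolation=cv2.INTER_CUBIC))
i=cv2.imread("pics/scene0.png")[150:300,220:400]; cv2.imwrite("pics/c2.png",cv2.resize(i,None,fx=4,fy=4,interpolation=cv2.INTER_CUBIC))
E
```

```text
(no output)
```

View pics/c1.png

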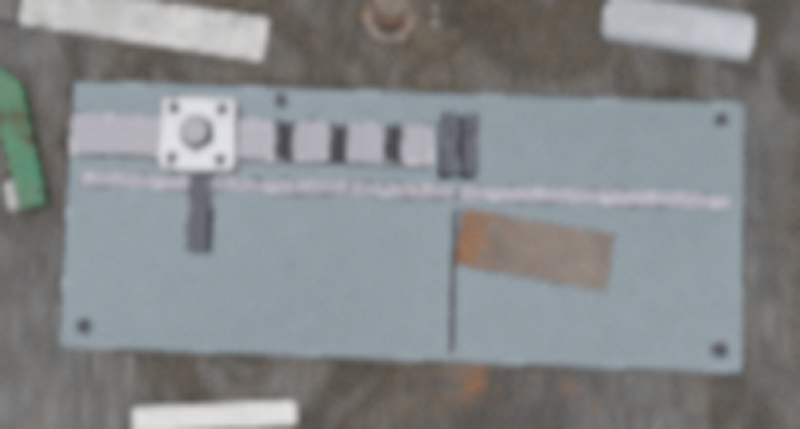

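View pics/c2.png

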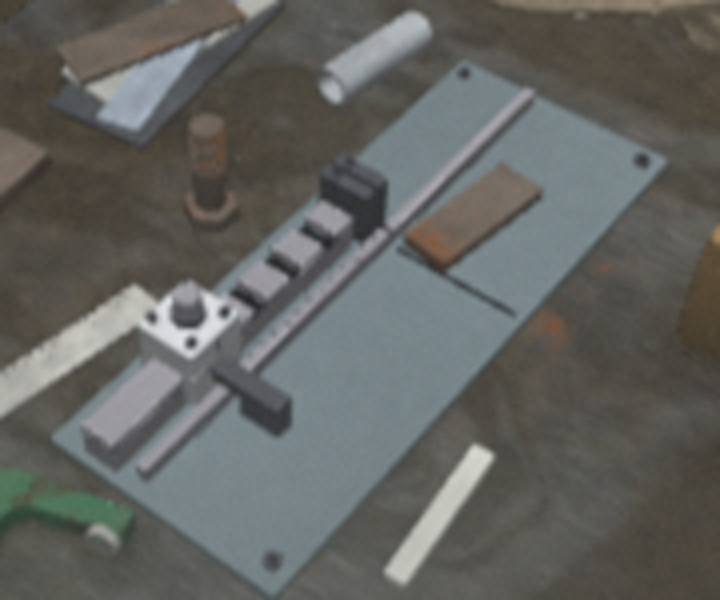

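```bash
python3 - <<'E'
from h import *
import pickle
d=optics.snapshot("top"); sc=optics.snapshot("scene"); pickle.dump((d,sc),open("cams.pkl","wb"))
for n,im in (("top",d),("scene",sc)):
    hsv=cv2.cvtColor(im["color"],cv2.COLOR_BGR2HSV)
    p=(300,280) if n=="top" else (330,240)
    print(n,hsv[p[1],p[0]])
    m=cv2.inRange(hsv,(90,25,70),(112,110,200)); m=cv2.morphologyEx(m,cv2.MORPH_CLOSE,np.ones((9,9)));m=cv2.morphologyEx(m,cv2.MORPH_OPEN,np.ones((5,5)))
    nn,l,st,ce=cv2.connectedComponentsWithStats(m); k=l[p[1],p[0]]; mm=(l==k).astype(np.uint8)
    c=max(cv2.findContours(mm,0,1)[0],key=cv2.contourArea); h=cv2.convexHull(c)
    q=cv2.approxPolyDP(h,6,True)[:,0]; print(st[k],q.tolist()); P=plane(im,q,.008); print(P.round(4).tolist())
    hp=plane(im,c[:,0],.008)[:,:2].astype(np.float32)
    r=cv2.minAreaRect((hp*1000)); print("rect mm",r)
i=hsv=cv2.cvtColor(d["color"],cv2.COLOR_BGR2HSV)
# bar
m=np.zeros(hsv.shape[:2],np.uint8); sub=hsv[247:275,308:356]; m[247:275,308:356]=cv2.inRange(sub,(0,40,40),(25,255,255))
c=max(cv2.findContours(m,0,1)[0],key=cv2.contourArea); P=plane(d,c[:,0],.018)[:,:2].astype(np.float32)*1000
r=cv2.minAreaRect(P); print("bar",r,cv2.boxPoints(r).tolist())
E
```

```text
top [102  27 163]
[ 211  218  175   72 9488] [[213, 236], [257, 218], [381, 221], [384, 289], [212, 283]]
[[0.5575, 0.3741, 0.008], [0.5998, 0.2782, 0.008], [0.5996, 0.0057, 0.008], [0.4526, -0.0004, 0.008], [0.455, 0.3716, 0.008]]
rect mm ((526.560302734375, 186.19784545898438), (377.96282958984375, 148.9110565185547), 89.55648803710938)
scene [ 98  30 137]
[ 246  167  138  131 6524] [[382, 188], [290, 297], [246, 269], [333, 168]]
[[0.4627, 0.0005, 0.008], [0.4533, 0.372, 0.008], [0.5635, 0.3767, 0.008], [0.5972, 0.0117, 0.008]]
rect mm ((526.285888671875, 188.1044464111328), (380.1389465332031, 149.7355499267578), 89.63121032714844)
bar ((519.4155883789062, 145.44357299804688), (20.225711822509766, 29.272216796875), 85.6474380493164) [[504.05419921875, 136.4706573486328], [533.241943359375, 134.2490997314453], [534.7769775390625, 154.41648864746094], [505.5892333984375, 156.63804626464844]]
```

```bash
python3 - <<'E'
from h import *
import pickle
from scipy.optimize import least_squares
d,sc=pickle.load(open("cams.pkl","rb"))
J=np.array([[60,219,8],[60,-161,8],[-90,-161,8],[-90,219,8]])/1000.
tp=np.array([[75,82],[745,102],[740,373],[62,347]])/3.9+195-.4
sp=np.array([[52,437],[465,60],[667,158],[275,598]])/4+[220,150]-.4
def w(p,J): return np.c_[R.from_euler('z',p[2]).apply(J)+[p[0],p[1],0]]
for nm in ("top","scene","both"):
    f=lambda p: np.r_[(proj(d,w(p,J))-tp).ravel()*(nm!="scene"),(proj(sc,w(p,J))-sp).ravel()*(nm!="top")]
    r=least_squares(f,[.54,.15,0]); print(nm,r.x[:2].round(4),np.degrees(r.x[2]).round(2),r.fun.round(1))
p=r.x; np.save("jig.npy",p)
# carriage top centre/plunger top in both
o1,v1=ray(d,np.array([[196,131]])/3.9+195-.4); 
o2,v2=ray(sc,np.array([[187,292]])/4+[220,150]-.4)
A=np.c_[v1[0],-v2[0]]; t=np.linalg.lstsq(A,o2-o1,rcond=None)[0]; X=(o1+v1[0]*t[0]+o2+v2[0]*t[1])/2
print("plunger",X, "gap",np.linalg.norm(o1+v1[0]*t[0]-o2-v2[0]*t[1]),"jig",R.from_euler('z',-p[2]).apply(X-[p[0],p[1],0])*1000)
def jg(X): return R.from_euler('z',-p[2]).apply(X-[p[0],p[1],0])*1000
b=plane(d,np.array([[462,210],[614,233],[607,291],[455,265]])/3.9+195-.4,.018); print("bar top",b.round(4).tolist(),jg(b).round(1).tolist())
b=plane(sc,np.array([[405,235],[503,163],[543,192],[445,260]])/4+[220,150]-.4,.018); print("bar scene",jg(b).round(1).tolist())
for z,n,q in((.034,"nose",[[187,253],[211,253]]),(.058,"carr",[[162,97],[238,97],[162,170],[236,170]]),(.02,"fence",[[85,184],[455,195],[730,207]])):
    print(n,jg(plane(d,np.array(q)/3.9+195-.4,z)).round(1).tolist())
E
```

```text
top [0.5415 0.1568] -0.5 [-0.4 -0.3  0.1  0.1  1.1 -0.  -0.8  0.1 -0.  -0.  -0.  -0.   0.   0.
  0.  -0. ]
scene [0.5417 0.1574] -0.34 [-0.  -0.  -0.  -0.   0.  -0.  -0.   0.  -0.4  0.1 -0.6 -0.3  0.8  0.2
  0.2 -0.2]
both [0.5416 0.1571] -0.43 [-0.6 -0.2 -0.   0.   1.  -0.2 -0.9  0.2 -0.4 -0.1 -0.4 -0.4  1.   0.2
  0.1 -0.3]
plunger [0.57123237 0.29728386 0.07387331] gap 0.0017506913991703547 jig [ 28.57854732 140.43852119  73.87330749]
bar top [[0.5353, 0.1538, 0.018], [0.5248, 0.0699, 0.018], [0.4929, 0.0736, 0.018], [0.5049, 0.1572, 0.018]] [[-6.3, -3.3, 18.0], [-16.2, -87.3, 18.0], [-48.1, -83.9, 18.0], [-36.7, -0.2, 18.0]]
bar scene [[-6.0, -3.3, 18.0], [-17.6, -86.7, 18.0], [-49.1, -80.8, 18.0], [-34.8, -1.6, 18.0]]
nose [[-35.4, 146.4, 34.0], [-34.9, 133.3, 34.0]]
carr [[47.0, 160.8, 58.0], [48.3, 120.0, 58.0], [7.8, 159.0, 58.0], [9.1, 119.5, 58.0]]
fence [[1.1, 206.8, 20.0], [1.8, 0.9, 20.0], [0.1, -150.3, 20.0]]
```

```bash
python3 - <<'E'
from h import *
import pickle
d,sc=pickle.load(open("cams.pkl","rb"))
i=np.hstack([cv2.resize(d["color"][300:420,310:430],None,fx=3.3,fy=3.3),cv2.resize(sc["color"][160:280,380:500],None,fx=3.3,fy=3.3)]); cv2.imwrite("pics/box.png",i)
E
```

```text
(no output)
```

View pics/box.png

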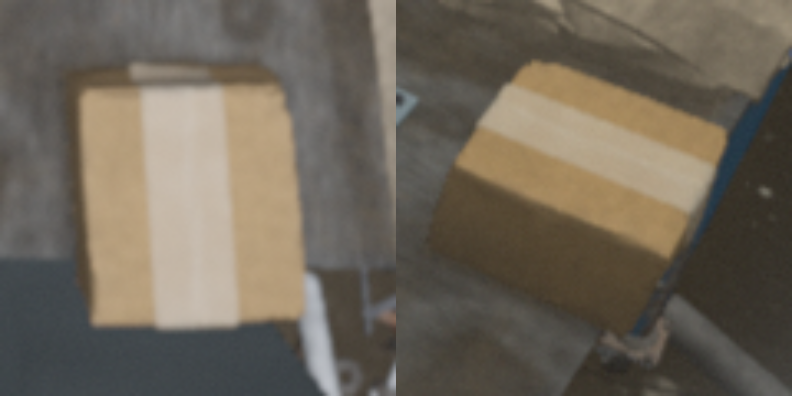

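```bash
python3 - <<'E'
from h import *
import pickle
d,sc=pickle.load(open("cams.pkl","rb"))
for a,b in (((80,88),(61,162)),((282,84),(139,62)),((92,326),(276,258)),((303,320),(330,128))):
    o1,v1=ray(d,np.array([a])/3.3+[310,300]); o2,v2=ray(sc,np.array([b])/3.3+[380,160])
    t=np.linalg.lstsq(np.c_[v1[0],-v2[0]],o2-o1,rcond=None)[0]; print((o1+v1[0]*t[0]).round(3),(o2+v2[0]*t[1]).round(3))
E
```

```text
[0.381 0.113 0.083] [0.377 0.111 0.084]
[ 0.386 -0.007  0.076] [ 0.381 -0.01   0.077]
[0.246 0.105 0.084] [0.244 0.104 0.084]
[ 0.255 -0.015  0.088] [ 0.258 -0.014  0.087]
```

```bash
cat > go.py <<'E'
import sys
from h import *
# usage: go.py jx jy z(mm jig; TCP) [yaw of tool x in jig, deg]
p=np.load("jig.npy"); s=readout.state(); Rt=rot(s["ee_rot"])
X=(s["tcp_pos"]-[p[0],p[1],0]); jx=R.from_euler('z',-p[2]).apply(X)*1000
tx=Rt.apply([1,0,0]); yaw=np.degrees(np.arctan2(tx[1],tx[0])-p[2])
f=R.from_euler('z',-p[2]).apply(s["ft_force"])
print("t %.2f jig"%s["time_s"],jx.round(1),"yaw %.2f"%yaw,"F",f.round(1),"w %.4f"%s["grip_width"],"tilt",Rt.apply([0,0,1]).round(3))
if len(sys.argv)>3:
    T=R.from_euler('z',p[2]).apply(np.array(list(map(float,sys.argv[1:4])))/1000)+[p[0],p[1],0]
    print("dp cm",(Rt.inv().apply(T-s["tcp_pos"])*100).round(2), "turn", round((yaw-float(sys.argv[4]))/5,2) if len(sys.argv)>4 else "")
E
python3 go.py 28 195 250 90
```

```text
t 0.25 jig [-332.4 -696.8  215.9] yaw 21.22 F [0.6 0.7 1.1] w 0.0939 tilt [-0.     0.001 -1.   ]
dp cm [ 65.87 -70.09  -3.32] turn -13.76
```

Call:
{"op": "apply_moves", "data": {"targets": [{"dp": [0,0,-3],"turn": 0},{"dp": [0,0,-6],"turn": -1.4},{"dp": [0,0,-9],"turn": -2.8},{"dp": [0,0,-12],"turn": -4.2},{"dp": [0,0,-13.5],"turn": -5.6}], "claw": 0, "grip_force": 40}}

```text
time_s: 0.67
tcp_pos: [0.2043, -0.5388, 0.356]
ee_rot: [0.003, 0.909, 0.416, -0.001]
ft_force: [-0.2, -0.2, 0.4]
grip_width: 0.0641
```

```bash
python3 go.py 28 200 350 90
```

```text
t 0.67 jig [-332.  -698.4  356. ] yaw 49.57 F [-0.2 -0.2  0.4] w 0.0641 tilt [ 0.001 -0.006 -1.   ]
dp cm [ 91.73 -30.87   0.1 ] turn -8.09
```

Call:
{"op": "apply_moves", "data": {"targets": [{"dp": [3.3,-1.1,0],"turn": -1.4},{"dp": [6.6,-2.2,0],"turn": -2.8},{"dp": [10,-3.4,0],"turn": -4.2},{"dp": [13.5,-4.5,0],"turn": -5.6},{"dp": [17,-5.7,0],"turn": -7}]}}

```text
time_s: 1.08
tcp_pos: [0.2734, -0.3706, 0.3513]
ee_rot: [-0.0, 0.743, 0.67, 0.0]
ft_force: [1.0, -0.4, 0.5]
grip_width: 0.031
```

```bash
python3 go.py 28 200 330 90
```

```text
t 1.08 jig [-264.2 -529.6  351.3] yaw 84.52 F [ 1.  -0.4  0.5] w 0.0310 tilt [ 0.  0. -1.]
dp cm [75.42 22.11  2.15] turn -1.1
```

Call:
{"op": "apply_moves", "data": {"targets": [{"dp": [3.5,1,0],"turn": -0.5},{"dp": [7,2,0],"turn": -1.1},{"dp": [11,3.2,0],"turn": -1.1},{"dp": [15,4.4,0],"turn": -1.1},{"dp": [19,5.6,0],"turn": -1.1}]}}

```text
time_s: 1.5
tcp_pos: [0.3494, -0.1877, 0.3515]
ee_rot: [0.0, 0.712, 0.702, 0.0]
ft_force: [1.0, -0.3, -0.6]
grip_width: 0.0007
```

Call:
{"op": "apply_moves", "data": {"targets": [{"dp": [4,0.9,0],"turn": 0},{"dp": [8,1.8,0],"turn": 0},{"dp": [12,2.7,0],"turn": 0},{"dp": [16,3.6,0],"turn": 0},{"dp": [20,4.5,0],"turn": 0}]}}

```text
time_s: 1.92
tcp_pos: [0.3966, 0.0119, 0.3517]
ee_rot: [0.0, 0.712, 0.703, 0.0]
ft_force: [1.7, -0.2, -0.1]
grip_width: 0.0007
```

```bash
python3 go.py 28 200 200 90
```

```text
t 1.92 jig [-143.9 -146.2  351.7] yaw 89.71 F [ 1.8 -0.1 -0.1] w 0.0007 tilt [ 0.001 -0.    -1.   ]
dp cm [34.71 16.99 15.18] turn -0.06
```

Call:
{"op": "apply_moves", "data": {"targets": [{"dp": [3.5,1.7,0],"turn": 0},{"dp": [7,3.4,0],"turn": -0.06},{"dp": [10.5,5.1,0],"turn": -0.06},{"dp": [14,6.8,0],"turn": -0.06},{"dp": [17,8.5,0],"turn": -0.06}]}}

```text
time_s: 2.33
tcp_pos: [0.4841, 0.1814, 0.3514]
ee_rot: [-0.0, 0.709, 0.705, 0.0]
ft_force: [0.7, -1.6, 0.2]
grip_width: 0.0005
```

```bash
python3 go.py 28 200 200 90; python3 - <<'E'
from h import *
s=readout.state(); w=optics.snapshot("wrist"); im=w["color"].copy(); cv2.imwrite("pics/w1raw.png",im)
import pickle; pickle.dump((s,w),open("w1.pkl","wb"))
p=np.load("jig.npy")
J=np.array([[60,219,8],[60,-161,8],[-90,-161,8],[-90,219,8],[0,-151,20],[0,209,20],[0,0,8],[9,160,56],[47,160,56],[28,66,32],[-90,0,8]])/1000.
for u in wproj(w,s,R.from_euler('z',p[2]).apply(J)+[p[0],p[1],0]): cv2.drawMarker(im,tuple(int(round(x)) for x in u),(0,0,255),0,8)
cv2.imwrite("pics/w1.png",im)
E
```

```text
t 2.33 jig [-57.7  23.9 351.4] yaw 90.11 F [ 0.7 -1.6  0.2] w 0.0005 tilt [ 0.  0. -1.]
dp cm [17.59  8.6  15.14] turn 0.02
```

View pics/w1.png

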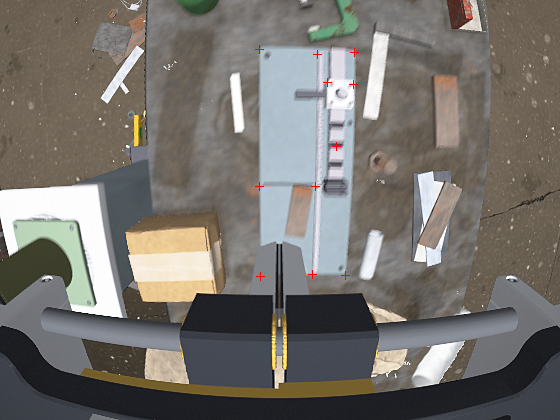

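Call:
{"op": "apply_moves", "data": {"targets": [{"dp": [3.5,1.7,0],"turn": 0},{"dp": [7,3.4,2],"turn": 0},{"dp": [10.5,5.1,4],"turn": 0},{"dp": [14,6.8,6.5],"turn": 0},{"dp": [17.4,8.6,9],"turn": 0}]}}

```text
time_s: 2.8
tcp_pos: [0.5666, 0.3442, 0.2678]
ee_rot: [0.0, 0.71, 0.705, 0.0]
ft_force: [0.6, -0.9, 1.2]
grip_width: 0.0006
```

```bash
python3 go.py 28 197 90 90
```

```text
t 2.80 jig [ 23.6 187.3 267.8] yaw 90.04 F [ 0.7 -0.9  1.2] w 0.0006 tilt [ 0.001  0.    -1.   ]
dp cm [ 0.97  0.42 17.78] turn 0.01
```

Call:
{"op": "apply_moves", "data": {"targets": [{"dp": [0,0,2],"turn": 0},{"dp": [0,0,5.5],"turn": 0},{"dp": [0,0,9],"turn": 0},{"dp": [0,0,12.5],"turn": 0},{"dp": [0,0,15.5],"turn": 0}]}}

```text
time_s: 3.22
tcp_pos: [0.565, 0.3419, 0.1105]
ee_rot: [-0.0, 0.71, 0.705, -0.001]
ft_force: [-0.2, 0.6, -0.2]
grip_width: 0.0007
```

```bash
python3 go.py 28 197 50 90
```

```text
t 3.22 jig [ 22.  185.  110.5] yaw 90.03 F [-0.2  0.6 -0.2] w 0.0007 tilt [-0.002 -0.001 -1.   ]
dp cm [1.2  0.62 6.05] turn 0.01
```

Call:
{"op": "apply_moves", "data": {"targets": [{"dp": [0.5,0.3,0],"turn": 0},{"dp": [0.8,0.6,1.5],"turn": 0},{"dp": [0.8,0.6,3],"turn": 0},{"dp": [0.8,0.6,4.5],"turn": 0},{"dp": [0.8,0.6,5.8],"turn": 0}]}}

```text
time_s: 3.63
tcp_pos: [0.5744, 0.3516, 0.0572]
ee_rot: [0.001, 0.71, 0.705, 0.002]
ft_force: [-0.4, 0.2, 0.1]
grip_width: 0.0004
```

Call:
{"op": "apply_moves", "data": {"targets": [{"dp": [0,0,0],"turn": 0},{"dp": [0,0,0],"turn": 0},{"dp": [0,0,0],"turn": 0},{"dp": [0,0,0],"turn": 0},{"dp": [0,0,0],"turn": 0}]}}

```text
time_s: 4.05
tcp_pos: [0.5731, 0.351, 0.0571]
ee_rot: [0.0, 0.71, 0.705, 0.001]
ft_force: [0.2, -0.8, 1.3]
grip_width: 0.0007
```

```bash
python3 go.py 28 168 50 90; python3 - <<'E'
from h import *
t=optics.snapshot("top"); sc=optics.snapshot("scene")
cv2.imwrite("pics/s1.png",np.hstack([cv2.resize(sc["color"][130:310,200:400],None,fx=2,fy=2),cv2.resize(t["color"][190:310,190:390],None,fx=2,fy=2,)[:360] if 0 else cv2.copyMakeBorder(cv2.resize(t["color"][190:310,190:390],None,fx=2,fy=2),0,120,0,0,0)]))
E
```

```text
t 4.05 jig [ 30.1 194.2  57.1] yaw 90.02 F [ 0.2 -0.8  1.3] w 0.0007 tilt [ 0.002  0.001 -1.   ]
dp cm [-2.62 -0.21  0.7 ] turn 0.0
```

View pics/s1.png

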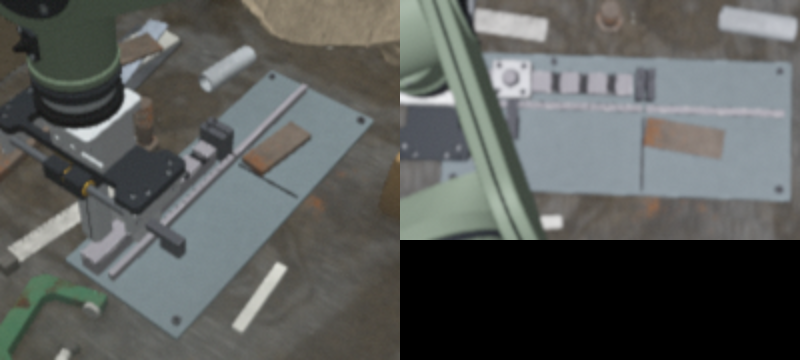

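Call:
{"op": "apply_moves", "data": {"targets": [{"dp": [-0.3,-0.2,0.4],"turn": 0},{"dp": [-0.7,-0.2,0.8],"turn": 0},{"dp": [-1.1,-0.2,0.8],"turn": 0},{"dp": [-1.5,-0.2,0.8],"turn": 0},{"dp": [-1.9,-0.2,0.8],"turn": 0}]}}

```text
time_s: 4.57
tcp_pos: [0.5698, 0.3308, 0.0471]
ee_rot: [-0.0, 0.71, 0.704, -0.0]
ft_force: [0.4, -0.6, 0.1]
grip_width: 0.0004
```

```bash
python3 go.py 28 168 49 90
```

```text
t 4.57 jig [ 26.9 174.   47.1] yaw 90.00 F [ 0.4 -0.6  0.1] w 0.0004 tilt [-0.001 -0.    -1.   ]
dp cm [-0.6   0.11 -0.19] turn -0.0
```

Call:
{"op": "apply_moves", "data": {"targets": [{"dp": [-0.3,0,0],"turn": 0},{"dp": [-0.6,0,0],"turn": 0},{"dp": [-0.9,0,0],"turn": 0},{"dp": [-1.2,0,0],"turn": 0},{"dp": [-1.5,0,0],"turn": 0}]}}

```text
time_s: 4.98
tcp_pos: [0.5699, 0.319, 0.0475]
ee_rot: [-0.001, 0.71, 0.704, 0.002]
ft_force: [0.2, 7.5, -3.2]
grip_width: 0.0
```

```bash
python3 go.py 28 124 49 90
```

```text
t 4.98 jig [ 27.1 162.1  47.5] yaw 90.00 F [ 0.1  7.5 -3.2] w 0.0000 tilt [ 0.001  0.005 -1.   ]
dp cm [-3.81  0.09 -0.16] turn -0.0
```

Call:
{"op": "apply_moves", "data": {"targets": [{"dp": [-0.4,0,0],"turn": 0},{"dp": [-0.8,0,0],"turn": 0},{"dp": [-1.2,0,0],"turn": 0},{"dp": [-1.6,0,0],"turn": 0},{"dp": [-2.0,0,0],"turn": 0}]}}

```text
time_s: 5.4
tcp_pos: [0.5698, 0.2991, 0.0476]
ee_rot: [-0.001, 0.71, 0.704, 0.002]
ft_force: [1.9, 6.8, -3.3]
grip_width: 0.0003
```

Call:
{"op": "apply_moves", "data": {"targets": [{"dp": [-0.2,0,0],"turn": 0},{"dp": [-0.4,0,0],"turn": 0},{"dp": [-0.6,0,0],"turn": 0},{"dp": [-0.8,0,0],"turn": 0},{"dp": [-1.0,0,0],"turn": 0}]}}

```text
time_s: 5.82
tcp_pos: [0.5697, 0.2887, 0.0476]
ee_rot: [-0.001, 0.71, 0.705, 0.002]
ft_force: [-0.4, 5.9, -2.0]
grip_width: 0.0004
```

```bash
python3 go.py 28 124 49 90
```

```text
t 5.82 jig [ 27.1 131.8  47.6] yaw 90.01 F [-0.4  5.9 -2. ] w 0.0004 tilt [ 0.001  0.004 -1.   ]
dp cm [-0.78  0.09 -0.15] turn 0.0
```

Call:
{"op": "apply_moves", "data": {"targets": [{"dp": [-0.15,0,0],"turn": 0},{"dp": [-0.3,0,0],"turn": 0},{"dp": [-0.45,0,0],"turn": 0},{"dp": [-0.6,0,0],"turn": 0},{"dp": [-0.7,0,0],"turn": 0}]}}

```text
time_s: 6.23
tcp_pos: [0.5696, 0.2816, 0.0476]
ee_rot: [-0.001, 0.71, 0.704, 0.002]
ft_force: [-0.7, 8.6, -2.6]
grip_width: 0.0008
```

Call:
{"op": "apply_moves", "data": {"targets": [{"dp": [-0.1,0,0],"turn": 0},{"dp": [-0.2,0,0],"turn": 0},{"dp": [-0.3,0,0],"turn": 0},{"dp": [-0.4,0,0],"turn": 0},{"dp": [-0.5,0,0],"turn": 0}]}}

```text
time_s: 6.65
tcp_pos: [0.5696, 0.2806, 0.0477]
ee_rot: [-0.003, 0.71, 0.704, 0.005]
ft_force: [-0.9, 18.8, -5.7]
grip_width: 0.0004
```

```bash
python3 go.py 28 124 49 90
```

```text
t 6.65 jig [ 27.1 123.8  47.7] yaw 89.96 F [-1.1 18.8 -5.7] w 0.0004 tilt [ 0.002  0.012 -1.   ]
dp cm [ 0.02  0.09 -0.13] turn -0.01
```

Call:
{"op": "apply_moves", "data": {"targets": [{"dp": [-0.1,0,0],"turn": 0},{"dp": [-0.2,0,0],"turn": 0},{"dp": [-0.3,0,0],"turn": 0},{"dp": [-0.4,0,0],"turn": 0},{"dp": [-0.4,0,0],"turn": 0}]}}

```text
time_s: 7.07
tcp_pos: [0.5696, 0.2797, 0.0478]
ee_rot: [-0.005, 0.71, 0.704, 0.007]
ft_force: [2.3, 25.2, -7.2]
grip_width: 0.0006
```

```bash
python3 go.py 28 94 49 90
```

```text
t 7.07 jig [ 27.1 122.9  47.8] yaw 89.94 F [ 2.1 25.2 -7.2] w 0.0006 tilt [ 0.003  0.017 -1.   ]
dp cm [-2.88  0.09 -0.17] turn -0.01
```

```bash
python3 - <<'E'
from h import *
sc=optics.snapshot("scene"); t=optics.snapshot("top")
cv2.imwrite("pics/s2.png",np.hstack([cv2.resize(sc["color"][180:280,230:330],None,fx=4,fy=4),cv2.resize(t["color"][200:300,200:300],None,fx=4,fy=4)]))
E
```

```text
(no output)
```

View pics/s2.png

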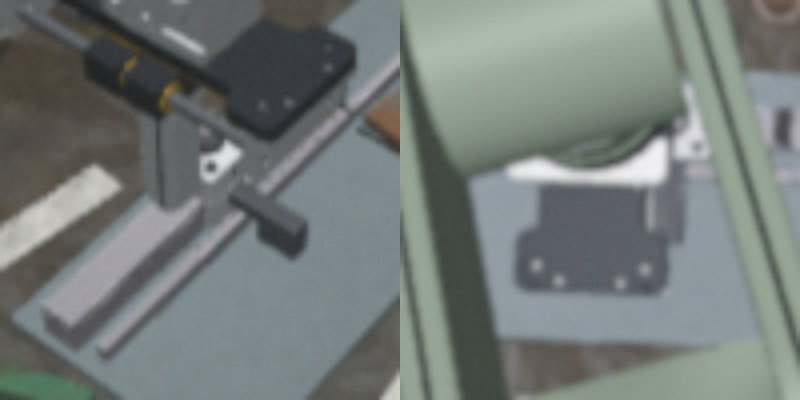

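Call:
{"op": "apply_moves", "data": {"targets": [{"dp": [-0.1,0,0],"turn": 0},{"dp": [-0.1,0,0],"turn": 0},{"dp": [-0.2,0,0],"turn": 0},{"dp": [-0.2,0,0],"turn": 0},{"dp": [-0.2,0,0],"turn": 0}]}}

```text
time_s: 7.58
tcp_pos: [0.5694, 0.2689, 0.0476]
ee_rot: [-0.0, 0.71, 0.705, 0.0]
ft_force: [-0.3, 3.2, -0.9]
grip_width: 0.0003
```

```bash
python3 go.py 28 94 49 90
```

```text
t 7.58 jig [ 27.  112.1  47.6] yaw 90.03 F [-0.3  3.2 -0.9] w 0.0003 tilt [-0.     0.001 -1.   ]
dp cm [-1.81  0.1  -0.15] turn 0.01
```

Call:
{"op": "apply_moves", "data": {"targets": [{"dp": [-0.2,0,0],"turn": 0},{"dp": [-0.4,0,0],"turn": 0},{"dp": [-0.6,0,0],"turn": 0},{"dp": [-0.8,0,0],"turn": 0},{"dp": [-1.0,0,0],"turn": 0}]}}

```text
time_s: 8.0
tcp_pos: [0.5694, 0.2593, 0.0476]
ee_rot: [-0.001, 0.71, 0.704, 0.001]
ft_force: [-0.1, 6.1, -1.5]
grip_width: 0.0005
```

```bash
python3 go.py 28 94 49 90
```

```text
t 8.00 jig [ 27.  102.4  47.6] yaw 89.96 F [-0.1  6.1 -1.5] w 0.0005 tilt [-0.     0.002 -1.   ]
dp cm [-0.84  0.1  -0.14] turn -0.01
```

Call:
{"op": "apply_moves", "data": {"targets": [{"dp": [-0.1,0,0],"turn": 0},{"dp": [-0.2,0,0],"turn": 0},{"dp": [-0.3,0,0],"turn": 0},{"dp": [-0.4,0,0],"turn": 0},{"dp": [-0.4,0,0],"turn": 0}]}}

```text
time_s: 8.42
tcp_pos: [0.5696, 0.2532, 0.0475]
ee_rot: [0.001, 0.71, 0.704, -0.001]
ft_force: [-0.2, -1.2, 0.6]
grip_width: 0.0005
```

```bash
python3 go.py 28 94 49 90
```

```text
t 8.42 jig [27.3 96.3 47.5] yaw 89.99 F [-0.2 -1.2  0.6] w 0.0005 tilt [ 0.    -0.002 -1.   ]
dp cm [-0.23  0.07 -0.15] turn -0.0
```

Call:
{"op": "apply_moves", "data": {"targets": [{"dp": [-0.1,0,0],"turn": 0},{"dp": [-0.15,0,0],"turn": 0},{"dp": [-0.2,0,0],"turn": 0},{"dp": [-0.2,0,0],"turn": 0},{"dp": [-0.2,0,0],"turn": 0}]}}

```text
time_s: 8.83
tcp_pos: [0.5694, 0.2524, 0.0475]
ee_rot: [0.0, 0.71, 0.705, -0.0]
ft_force: [0.1, 0.5, -0.8]
grip_width: 0.0006
```

```bash
python3 go.py 28 94 49 90
```

```text
t 8.83 jig [27.1 95.5 47.5] yaw 90.02 F [ 0.   0.5 -0.8] w 0.0006 tilt [-0. -0. -1.]
dp cm [-0.15  0.09 -0.15] turn 0.0
```

Call:
{"op": "apply_moves", "data": {"targets": [{"dp": [-0.05,0,0],"turn": 0},{"dp": [-0.1,0,0],"turn": 0},{"dp": [-0.15,0,0],"turn": 0},{"dp": [-0.15,0,0],"turn": 0},{"dp": [-0.15,0,0],"turn": 0}]}}

```text
time_s: 9.25
tcp_pos: [0.5694, 0.2519, 0.0475]
ee_rot: [-0.0, 0.71, 0.705, 0.001]
ft_force: [0.2, 4.0, -1.2]
grip_width: 0.0007
```

```bash
python3 go.py 28 94 49 90
```

```text
t 9.25 jig [27.1 95.  47.5] yaw 90.01 F [ 0.2  4.  -1.2] w 0.0007 tilt [ 0.     0.001 -1.   ]
dp cm [-0.1   0.09 -0.15] turn 0.0
```

Call:
{"op": "apply_moves", "data": {"targets": [{"dp": [0.5,0,0],"turn": 0},{"dp": [1.5,0,0],"turn": 0},{"dp": [2.5,0,0],"turn": 0},{"dp": [3,0,-3],"turn": 0},{"dp": [3,0,-6],"turn": 0}]}}

```text
time_s: 9.67
tcp_pos: [0.5671, 0.2818, 0.1053]
ee_rot: [-0.001, 0.709, 0.705, -0.003]
ft_force: [1.7, 0.1, 0.7]
grip_width: 0.0006
```

Call:
{"op": "apply_moves", "data": {"targets": [{"dp": [0,0,-3],"turn": 0},{"dp": [0,0,-6.5],"turn": 0},{"dp": [0,0,-10],"turn": 0},{"dp": [0,-4,-12],"turn": 0},{"dp": [0,-8,-14],"turn": 0}]}}

```text
time_s: 10.08
tcp_pos: [0.4962, 0.282, 0.2472]
ee_rot: [0.001, 0.71, 0.704, 0.001]
ft_force: [-1.8, 0.4, -0.2]
grip_width: 0.0004
```

```bash
python3 go.py -60 -40 200 90; cat > look.py <<'E'
import sys
from h import *
s=readout.state(); w=optics.snapshot("wrist"); t=optics.snapshot("top"); sc=optics.snapshot("scene")
import pickle; pickle.dump((s,w,t,sc),open("last.pkl","wb"))
n=sys.argv[1]
a=cv2.resize(sc["color"][150:290,220:400],(400,311),interpolation=3); b=cv2.resize(t["color"][200:300,200:395],(400,205),interpolation=3)
left=np.zeros((600,400,3),np.uint8); left[:311]=a; left[320:525]=b
cv2.imwrite(f"pics/{n}.png",np.hstack([left,cv2.resize(w["color"][:300,80:480],(400,300))[:,:] if 0 else cv2.copyMakeBorder(cv2.resize(w["color"],(400,300)),0,300,0,0,0)]))
cv2.imwrite(f"pics/{n}w.png",w["color"])
E
python3 look.py a1
```

```text
t 10.08 jig [-46.3 124.6 247.2] yaw 89.94 F [-1.8  0.4 -0.2] w 0.0004 tilt [ 0.003  0.001 -1.   ]
dp cm [-16.47  -1.37   4.7 ] turn -0.01
```

View pics/a1.png

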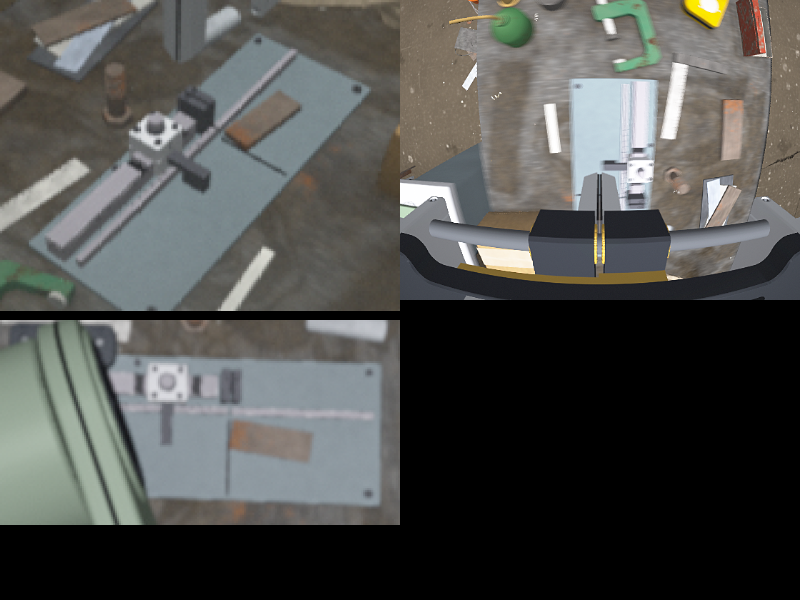

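```bash
python3 - <<'E'
from h import *
import pickle
s,w,t,sc=pickle.load(open("last.pkl","rb")); p=np.load("jig.npy")
jg=lambda X:R.from_euler('z',-p[2]).apply(X-[p[0],p[1],0])*1000
print(jg(plane(t,[[168/2.051+200-.25,62/2.051+200-.25]],.0725)), jg(plane(sc,[[155/2.222+220,119/2.222+150]],.0725)))
cv2.imwrite("pics/a2.png",np.hstack([cv2.resize(t["color"][205:265,255:325],None,fx=5.7,fy=5.7),cv2.resize(sc["color"][180:240,270:340],None,fx=5.7,fy=5.7)]))
E
```

```text
[[26.71877065 64.56615739 72.5       ]] [[26.22557221 68.95068886 72.5       ]]
```

View pics/a2.png

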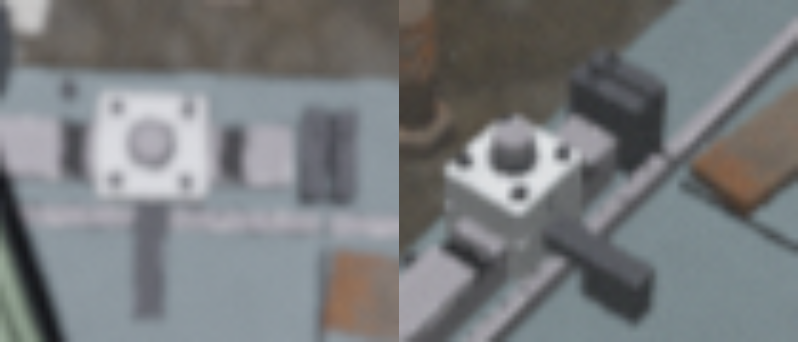

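Call:
{"op": "apply_moves", "data": {"targets": [{"dp": [-3.5,0,0],"turn": 0},{"dp": [-7,0,0],"turn": 0},{"dp": [-10.5,-1,0],"turn": 0},{"dp": [-14,-2,1],"turn": 0},{"dp": [-17,-2.5,3],"turn": 0}]}}

```text
time_s: 10.65
tcp_pos: [0.4705, 0.1099, 0.216]
ee_rot: [0.002, 0.71, 0.705, 0.001]
ft_force: [0.9, 0.1, -0.4]
grip_width: 0.0003
```

```bash
python3 go.py -75 -50 100 90
```

```text
t 10.65 jig [-70.7 -47.7 216. ] yaw 90.02 F [ 0.9  0.1 -0.4] w 0.0003 tilt [ 0.004 -0.001 -1.   ]
dp cm [-0.22 -0.48 11.6 ] turn 0.0
```

Call:
{"op": "apply_moves", "data": {"targets": [{"dp": [-0.1,-0.3,2.5],"turn": 0},{"dp": [-0.2,-0.5,5.5],"turn": 0},{"dp": [-0.2,-0.5,9],"turn": 0},{"dp": [-0.2,-0.5,12],"turn": 0},{"dp": [-0.2,-0.5,14],"turn": 0}]}}

```text
time_s: 11.07
tcp_pos: [0.462, 0.1091, 0.0707]
ee_rot: [-0.002, 0.71, 0.704, -0.002]
ft_force: [-0.0, -0.0, 0.1]
grip_width: 0.0002
```

```bash
python3 go.py -75 -50 24 90; python3 look.py a3
```

```text
t 11.07 jig [-79.3 -48.5  70.7] yaw 89.99 F [-0.  -0.   0.1] w 0.0002 tilt [-0.006 -0.001 -1.   ]
dp cm [-0.14  0.45  4.67] turn -0.0
```

View pics/a3.png

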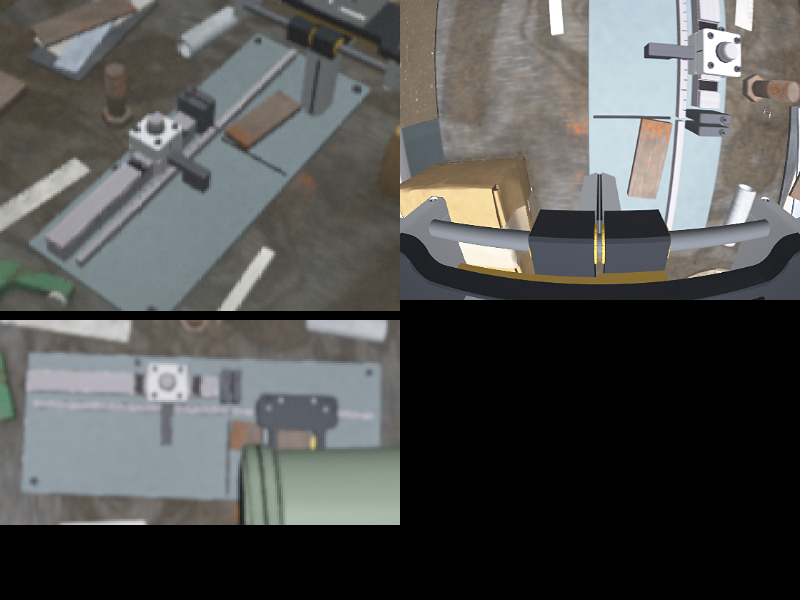

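Call:
{"op": "apply_moves", "data": {"targets": [{"dp": [0,0.4,1],"turn": 0},{"dp": [0,0.8,2],"turn": 0},{"dp": [0,0.8,3],"turn": 0},{"dp": [0,0.8,4],"turn": 0},{"dp": [0,0.8,4.3],"turn": 0}]}}

```text
time_s: 11.63
tcp_pos: [0.4708, 0.1096, 0.0302]
ee_rot: [-0.001, 0.71, 0.705, -0.001]
ft_force: [-0.5, -0.1, 0.3]
grip_width: 0.0004
```

```bash
python3 go.py -55 -50 24 90
```

```text
t 11.63 jig [-70.4 -48.   30.2] yaw 90.02 F [-0.5 -0.1  0.3] w 0.0004 tilt [-0.002 -0.    -1.   ]
dp cm [-0.2   1.54  0.61] turn 0.0
```

Call:
{"op": "apply_moves", "data": {"targets": [{"dp": [0,0,0.3],"turn": 0},{"dp": [0,0.3,0.4],"turn": 0},{"dp": [0,0.6,0.4],"turn": 0},{"dp": [0,0.9,0.4],"turn": 0},{"dp": [0,1.2,0.4],"turn": 0}]}}

```text
time_s: 12.05
tcp_pos: [0.4848, 0.1097, 0.0283]
ee_rot: [0.0, 0.71, 0.705, 0.0]
ft_force: [-0.5, 0.6, -0.3]
grip_width: 0.0007
```

```bash
python3 go.py -44.5 -50 24 90
```

```text
t 12.05 jig [-56.4 -47.8  28.3] yaw 90.02 F [-0.5  0.6 -0.3] w 0.0007 tilt [ 0.001  0.    -1.   ]
dp cm [-0.22  1.19  0.43] turn 0.0
```

Call:
{"op": "apply_moves", "data": {"targets": [{"dp": [0,-0.6,0],"turn": 0},{"dp": [0,-0.6,0],"turn": 0},{"dp": [0,-0.6,0.3],"turn": 0},{"dp": [0,-0.6,0.5],"turn": 0},{"dp": [0,-0.6,0.5],"turn": 0}]}}

```text
time_s: 12.47
tcp_pos: [0.4772, 0.1097, 0.0222]
ee_rot: [-0.0, 0.71, 0.705, -0.0]
ft_force: [-0.2, 1.2, -0.2]
grip_width: 0.0004
```

```bash
python3 go.py -44.5 -50 24 90; python3 look.py a4
```

```text
t 12.47 jig [-64.  -47.9  22.2] yaw 90.02 F [-0.2  1.2 -0.2] w 0.0004 tilt [-0.001 -0.    -1.   ]
dp cm [-0.21  1.95 -0.18] turn 0.0
```

View pics/a4.png

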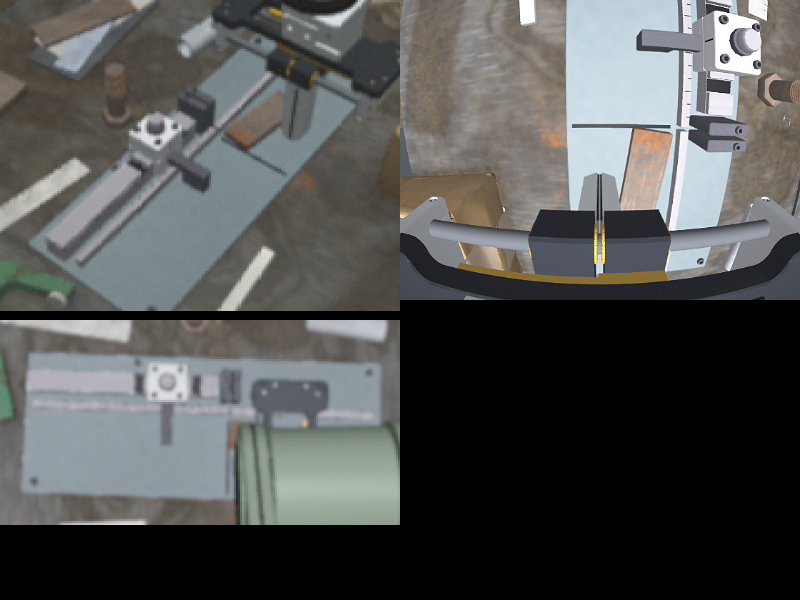

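Call:
{"op": "apply_moves", "data": {"targets": [{"dp": [0,0.3,0],"turn": 0},{"dp": [0,0.6,0],"turn": 0},{"dp": [0,0.9,0],"turn": 0},{"dp": [0,1.2,0],"turn": 0},{"dp": [0,1.4,0],"turn": 0}]}}

```text
time_s: 13.03
tcp_pos: [0.4914, 0.1095, 0.0226]
ee_rot: [-0.001, 0.71, 0.705, -0.001]
ft_force: [-2.8, -0.2, 2.4]
grip_width: 0.0003
```

```bash
python3 go.py -44.5 -50 22 90
```

```text
t 13.03 jig [-49.9 -48.   22.6] yaw 90.01 F [-2.8 -0.2  2.4] w 0.0003 tilt [-0.002 -0.    -1.   ]
dp cm [-0.2   0.54  0.06] turn 0.0
```

Call:
{"op": "apply_moves", "data": {"targets": [{"dp": [0,0.1,0],"turn": 0},{"dp": [0,0.2,0],"turn": 0},{"dp": [0,0.3,0],"turn": 0},{"dp": [0,0.4,0],"turn": 0},{"dp": [0,0.4,0],"turn": 0}]}}

```text
time_s: 13.45
tcp_pos: [0.4962, 0.1096, 0.0228]
ee_rot: [0.0, 0.71, 0.705, 0.0]
ft_force: [-2.1, -0.5, 1.4]
grip_width: 0.0005
```

```bash
python3 go.py -44.5 -50 22 90
```

```text
t 13.45 jig [-45.1 -47.8  22.8] yaw 90.01 F [-2.1 -0.5  1.4] w 0.0005 tilt [ 0.001  0.    -1.   ]
dp cm [-0.22  0.06  0.08] turn 0.0
```

Call:
{"op": "apply_moves", "data": {"targets": [{"dp": [0,0.1,0],"turn": 0},{"dp": [0,0.15,0],"turn": 0},{"dp": [0,0.2,0],"turn": 0},{"dp": [0,0.2,0],"turn": 0},{"dp": [0,0.2,0],"turn": 0}]}}

```text
time_s: 13.87
tcp_pos: [0.4973, 0.1095, 0.0226]
ee_rot: [-0.0, 0.71, 0.705, -0.0]
ft_force: [-4.4, -0.9, 3.0]
grip_width: 0.0004
```

```bash
python3 go.py -44.5 -50 22 90; python3 look.py a5
```

```text
t 13.87 jig [-43.9 -47.9  22.6] yaw 90.02 F [-4.3 -1.   3. ] w 0.0004 tilt [-0.001 -0.    -1.   ]
dp cm [-0.21 -0.06  0.06] turn 0.0
```

View pics/a5.png

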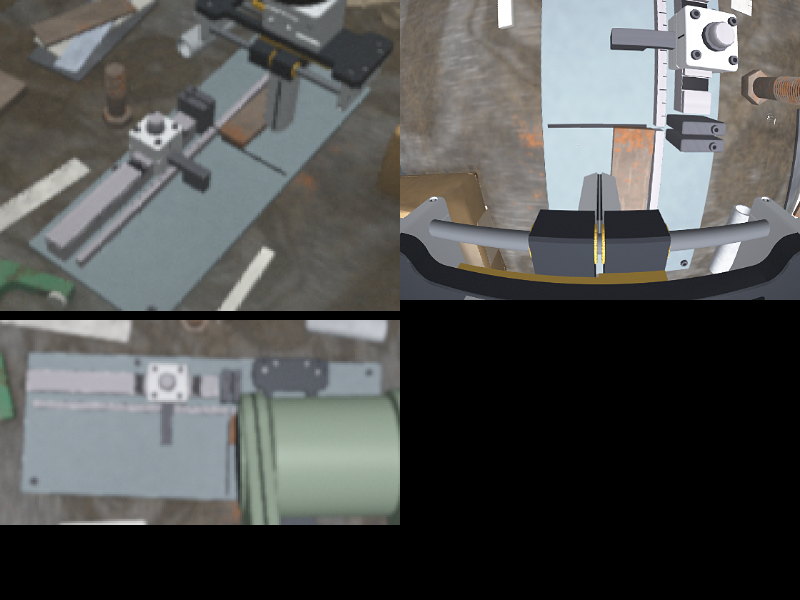

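Call:
{"op": "apply_moves", "data": {"targets": [{"dp": [0,0.1,0],"turn": 0},{"dp": [0,0.2,0],"turn": 0},{"dp": [0,0.2,0],"turn": 0},{"dp": [0,0.2,0],"turn": 0},{"dp": [0,0.2,0],"turn": 0}]}}

```text
time_s: 14.43
tcp_pos: [0.4993, 0.1092, 0.0226]
ee_rot: [-0.0, 0.71, 0.705, -0.001]
ft_force: [-4.8, -1.7, 3.2]
grip_width: 0.0003
```

```bash
python3 go.py -60 -48 22 90
```

```text
t 14.43 jig [-42.  -48.1  22.6] yaw 90.03 F [-4.8 -1.8  3.2] w 0.0003 tilt [-0.001 -0.001 -1.   ]
dp cm [ 0.02 -1.8   0.06] turn 0.01
```

Call:
{"op": "apply_moves", "data": {"targets": [{"dp": [0,0.1,0],"turn": 0},{"dp": [0,0.2,0],"turn": 0},{"dp": [0,0.2,0],"turn": 0},{"dp": [0,0.2,0],"turn": 0},{"dp": [0,0.2,0],"turn": 0}]}}

```text
time_s: 14.85
tcp_pos: [0.4994, 0.1092, 0.0225]
ee_rot: [-0.002, 0.71, 0.705, -0.002]
ft_force: [-10.0, -3.4, 7.5]
grip_width: 0.0004
```

```bash
python3 go.py -60 -48 22 90;  python3 look.py a6
```

```text
t 14.85 jig [-41.8 -48.2  22.5] yaw 90.04 F [-10.   -3.5   7.5] w 0.0004 tilt [-0.006 -0.001 -1.   ]
dp cm [ 0.02 -1.82  0.06] turn 0.01
```

View pics/a6w.png

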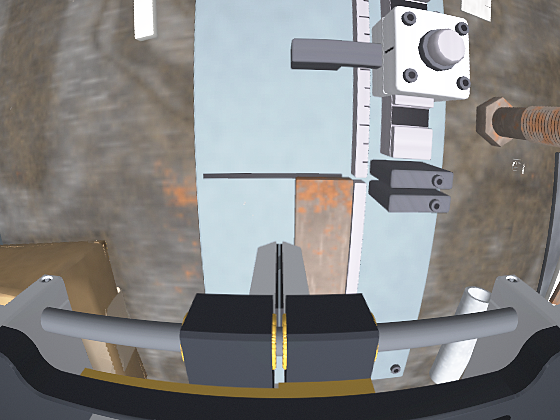

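Call:
{"op": "apply_moves", "data": {"targets": [{"dp": [0,-0.8,0],"turn": 0},{"dp": [0,-2,0],"turn": 0},{"dp": [0,-2.5,-2],"turn": 0},{"dp": [-2,-2.5,-4],"turn": 0},{"dp": [-5,-2.5,-5],"turn": 0}]}}

```text
time_s: 15.42
tcp_pos: [0.4794, 0.061, 0.0752]
ee_rot: [0.003, 0.708, 0.706, 0.003]
ft_force: [0.7, -0.6, 0.5]
grip_width: 0.0003
```

```bash
python3 go.py -19 -115 60 90
```

```text
t 15.42 jig [-61.5 -96.6  75.2] yaw 90.23 F [ 0.7 -0.6  0.5] w 0.0003 tilt [ 0.008  0.001 -1.   ]
dp cm [-1.86  4.23  1.56] turn 0.05
```

Call:
{"op": "apply_moves", "data": {"targets": [{"dp": [-1.5,0.5,0],"turn": 0.05},{"dp": [-1.8,2,0],"turn": 0.05},{"dp": [-1.8,4,0],"turn": 0.05},{"dp": [-1.8,4.2,1],"turn": 0.05},{"dp": [-1.8,4.2,2.5],"turn": 0.05}]}}

```text
time_s: 15.83
tcp_pos: [0.5227, 0.0411, 0.0494]
ee_rot: [0.003, 0.711, 0.703, 0.003]
ft_force: [0.3, -0.3, -0.2]
grip_width: 0.0006
```

```bash
python3 go.py -18 -115 24 90; python3 look.py a7
```

```text
t 15.83 jig [ -18.1 -116.1   49.4] yaw 89.74 F [ 0.3 -0.3 -0.2] w 0.0006 tilt [ 0.009 -0.    -1.   ]
dp cm [ 0.11 -0.02  2.54] turn -0.05
```

View pics/a7w.png

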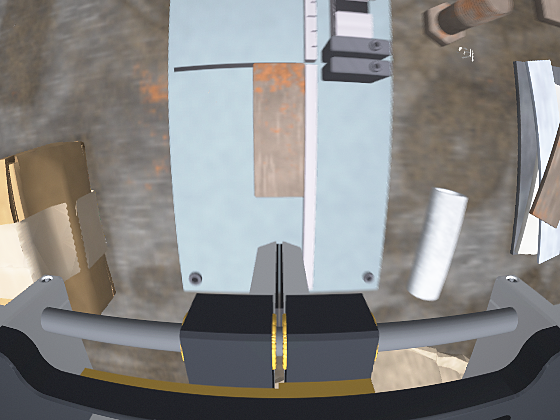

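Call:
{"op": "apply_moves", "data": {"targets": [{"dp": [0,0,0.8],"turn": -0.05},{"dp": [0,0,1.6],"turn": -0.05},{"dp": [0,0,2.4],"turn": -0.05},{"dp": [0,0,2.4],"turn": -0.05},{"dp": [0,0,2.4],"turn": -0.05}]}}

```text
time_s: 16.4
tcp_pos: [0.5176, 0.0415, 0.023]
ee_rot: [-0.001, 0.71, 0.705, -0.001]
ft_force: [-1.1, 0.1, 1.4]
grip_width: 0.0005
```

```bash
python3 go.py -18 -95 22.5 90
```

```text
t 16.40 jig [ -23.2 -115.7   23. ] yaw 90.03 F [-1.1  0.1  1.4] w 0.0005 tilt [-0.002  0.    -1.   ]
dp cm [2.07 0.52 0.05] turn 0.01
```

Call:
{"op": "apply_moves", "data": {"targets": [{"dp": [0.4,0.5,0],"turn": 0},{"dp": [0.8,0.5,0],"turn": 0},{"dp": [1.2,0.5,0],"turn": 0},{"dp": [1.6,0.5,0],"turn": 0},{"dp": [2.0,0.5,0],"turn": 0}]}}

```text
time_s: 16.82
tcp_pos: [0.5236, 0.0619, 0.024]
ee_rot: [0.0, 0.71, 0.705, 0.0]
ft_force: [0.5, -0.4, -0.1]
grip_width: 0.0005
```

```bash
python3 go.py -18 -33 22.5 90
```

```text
t 16.82 jig [-17.2 -95.3  24. ] yaw 90.03 F [ 0.5 -0.4 -0.1] w 0.0005 tilt [ 0.  0. -1.]
dp cm [ 6.23 -0.07  0.15] turn 0.01
```

Call:
{"op": "apply_moves", "data": {"targets": [{"dp": [0.4,0,0],"turn": 0},{"dp": [0.8,0,0],"turn": 0},{"dp": [1.2,0,0],"turn": 0},{"dp": [1.6,0,0],"turn": 0},{"dp": [2.0,0,0],"turn": 0}]}}

```text
time_s: 17.23
tcp_pos: [0.5238, 0.0815, 0.024]
ee_rot: [0.0, 0.71, 0.705, -0.0]
ft_force: [-0.5, -3.9, 2.3]
grip_width: 0.0006
```

```bash
python3 go.py -18 -33 22.5 90;python3 look.py a8
```

```text
t 17.23 jig [-17.2 -75.7  24. ] yaw 90.02 F [-0.5 -3.9  2.3] w 0.0006 tilt [ 0. -0. -1.]
dp cm [ 4.27 -0.08  0.14] turn 0.0
```

View pics/a8w.png

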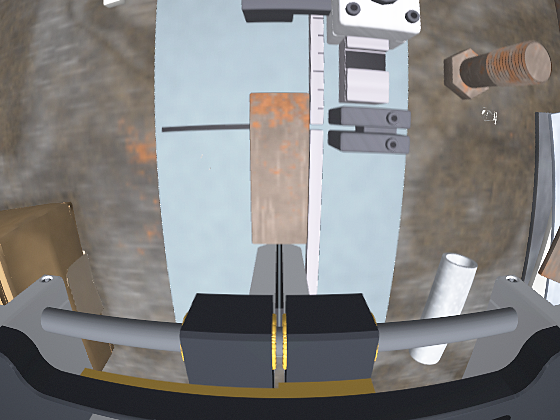

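Call:
{"op": "apply_moves", "data": {"targets": [{"dp": [0.4,0,0],"turn": 0},{"dp": [0.8,0,0],"turn": 0},{"dp": [1.2,0,0],"turn": 0},{"dp": [1.6,0,0],"turn": 0},{"dp": [2.0,0,0],"turn": 0}]}}

```text
time_s: 17.8
tcp_pos: [0.5236, 0.1018, 0.0236]
ee_rot: [-0.0, 0.71, 0.705, -0.0]
ft_force: [-0.5, -0.5, 1.4]
grip_width: 0.0004
```

Call:
{"op": "apply_moves", "data": {"targets": [{"dp": [0.3,0,0],"turn": 0},{"dp": [0.6,0,0],"turn": 0},{"dp": [0.9,0,0],"turn": 0},{"dp": [1.2,0,0],"turn": 0},{"dp": [1.4,0,0],"turn": 0}]}}

```text
time_s: 18.22
tcp_pos: [0.5237, 0.1158, 0.0236]
ee_rot: [-0.0, 0.71, 0.705, -0.0]
ft_force: [0.5, -1.8, 0.5]
grip_width: 0.0002
```

```bash
python3 go.py -18 -33 22.5 90;python3 look.py a9
```

```text
t 18.22 jig [-17.6 -41.4  23.6] yaw 90.02 F [ 0.6 -1.8  0.5] w 0.0002 tilt [-0.  0. -1.]
dp cm [ 0.84 -0.04  0.11] turn 0.0
```

View pics/a9w.png

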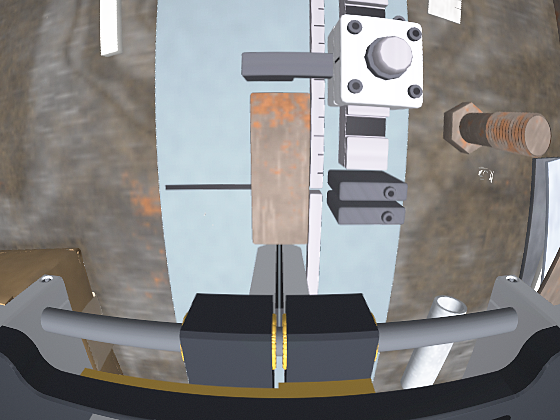

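Bar is still flush with the fence, its end about 8 mm short of the nose (wrist px 278,85). Closing slowly.

Call:
{"op": "apply_moves", "data": {"targets": [{"dp": [0.1,0,0],"turn": 0},{"dp": [0.25,0,0],"turn": 0},{"dp": [0.4,0,0],"turn": 0},{"dp": [0.5,0,0],"turn": 0},{"dp": [0.6,0,0],"turn": 0}]}}

```text
time_s: 18.78
tcp_pos: [0.524, 0.1213, 0.0238]
ee_rot: [0.0, 0.71, 0.705, -0.0]
ft_force: [0.1, -1.2, 0.6]
grip_width: 0.0007
```

Call:
{"op": "apply_moves", "data": {"targets": [{"dp": [0.05,0,0],"turn": 0},{"dp": [0.1,0,0],"turn": 0},{"dp": [0.15,0,0],"turn": 0},{"dp": [0.2,0,0],"turn": 0},{"dp": [0.2,0,0],"turn": 0}]}}

```text
time_s: 19.2
tcp_pos: [0.524, 0.1228, 0.0238]
ee_rot: [0.0, 0.71, 0.705, -0.0]
ft_force: [-0.4, -4.4, 1.0]
grip_width: 0.0006
```

```bash
python3 go.py -18 -33 22.5 90
```

```text
t 19.20 jig [-17.4 -34.4  23.8] yaw 90.04 F [-0.4 -4.4  1. ] w 0.0006 tilt [-0.    -0.001 -1.   ]
dp cm [ 0.14 -0.06  0.13] turn 0.01
```

Call:
{"op": "apply_moves", "data": {"targets": [{"dp": [0.05,0,0],"turn": 0},{"dp": [0.1,0,0],"turn": 0},{"dp": [0.1,0,0],"turn": 0},{"dp": [0.1,0,0],"turn": 0},{"dp": [0.1,0,0],"turn": 0}]}}

```text
time_s: 19.62
tcp_pos: [0.524, 0.1231, 0.0238]
ee_rot: [0.001, 0.71, 0.705, -0.001]
ft_force: [0.1, -6.4, 1.8]
grip_width: 0.0003
```

```bash
python3 go.py -18 -33 22.5 90;python3 look.py b0
```

```text
t 19.62 jig [-17.3 -34.1  23.8] yaw 90.04 F [ 0.1 -6.4  1.8] w 0.0003 tilt [-0.    -0.002 -1.   ]
dp cm [ 0.11 -0.07  0.13] turn 0.01
```

View pics/b0w.png

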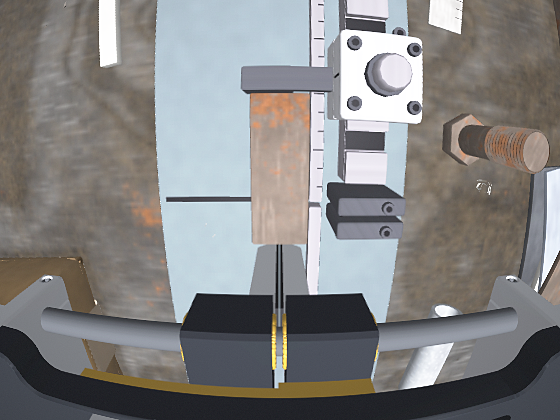

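Call:
{"op": "apply_moves", "data": {"targets": [{"dp": [-0.4,0,0],"turn": 0},{"dp": [-1.2,0,0],"turn": 0},{"dp": [-2,0,0],"turn": 0},{"dp": [-2,0,-2],"turn": 0},{"dp": [-2,0,-5],"turn": 0}]}}

```text
time_s: 20.18
tcp_pos: [0.5203, 0.1036, 0.0709]
ee_rot: [-0.003, 0.71, 0.704, -0.003]
ft_force: [-0.9, 0.4, 0.0]
grip_width: 0.0005
```

Call:
{"op": "apply_moves", "data": {"targets": [{"dp": [0,0,-2],"turn": 0},{"dp": [0,-3,-4],"turn": 0},{"dp": [0,-6,-4],"turn": 0},{"dp": [0,-6,-4],"turn": 0},{"dp": [0,-6,-4],"turn": 0}]}}

```text
time_s: 20.6
tcp_pos: [0.4624, 0.1048, 0.1136]
ee_rot: [-0.0, 0.71, 0.705, 0.0]
ft_force: [1.2, 0.0, -0.3]
grip_width: 0.0
```

```bash
python3 go.py -60 15 60 90;python3 look.py b1; python3 - <<'E'
import cv2
i=cv2.imread("pics/b1w.png"); cv2.imwrite("pics/b1c.png",cv2.resize(i[0:260,150:450],None,fx=2.3,fy=2.3,interpolation=2))
E
```

```text
t 20.60 jig [-78.8 -52.9 113.6] yaw 90.01 F [ 1.2  0.  -0.3] w 0.0000 tilt [-0.     0.001 -1.   ]
dp cm [6.79 1.89 5.36] turn 0.0
```

View pics/b1c.png

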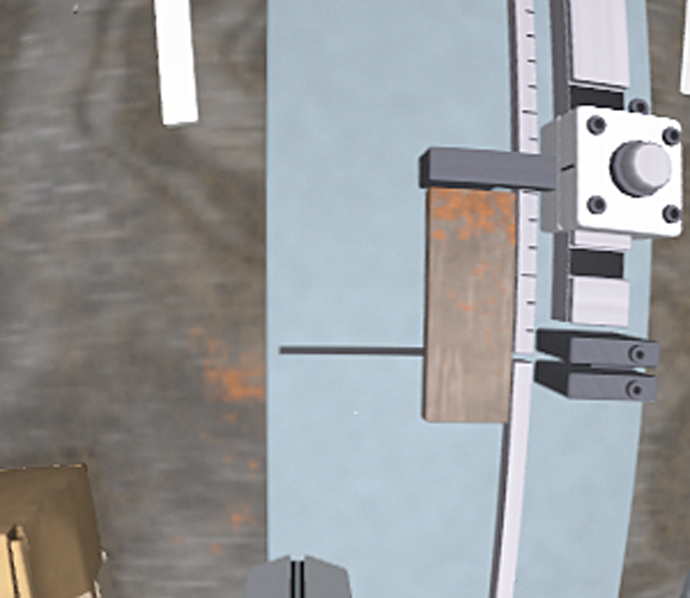

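View pics/b1.png

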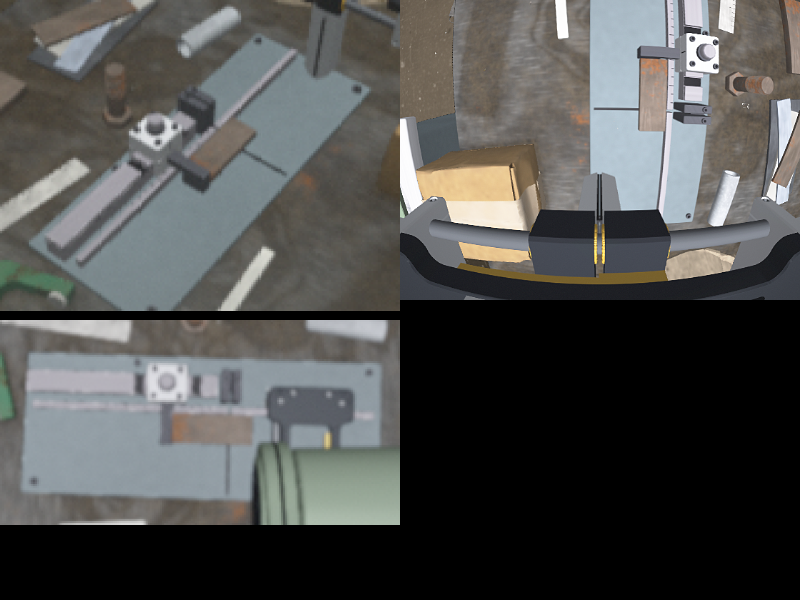

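Call:
{"op": "apply_moves", "data": {"targets": [{"dp": [2,0.3,1],"turn": 0},{"dp": [4,0.8,3],"turn": 0},{"dp": [6,0.9,5],"turn": 0},{"dp": [7,0.9,7],"turn": 0},{"dp": [7,0.9,9],"turn": 0}]}}

```text
time_s: 21.17
tcp_pos: [0.4748, 0.1767, 0.0227]
ee_rot: [0.0, 0.709, 0.705, 0.001]
ft_force: [0.3, -0.8, -0.9]
grip_width: 0.0004
```

Call:
{"op": "apply_moves", "data": {"targets": [{"dp": [0,0,0],"turn": 0},{"dp": [0,0,0],"turn": 0},{"dp": [0,0,0],"turn": 0},{"dp": [0,0,0],"turn": 0},{"dp": [0,0,0],"turn": 0}]}}

```text
time_s: 21.58
tcp_pos: [0.4744, 0.1745, 0.0249]
ee_rot: [0.001, 0.71, 0.704, 0.001]
ft_force: [0.0, -0.4, 0.6]
grip_width: 0.0007
```

```bash
python3 go.py -45 17 22.5 90
```

```text
t 21.58 jig [-67.4  16.9  24.9] yaw 89.98 F [ 0.1 -0.4  0.6] w 0.0007 tilt [ 0.002  0.    -1.   ]
dp cm [0.01 2.24 0.24] turn -0.0
```

Call:
{"op": "apply_moves", "data": {"targets": [{"dp": [0,0.4,0.2],"turn": 0},{"dp": [0,0.8,0.2],"turn": 0},{"dp": [0,1.2,0.2],"turn": 0},{"dp": [0,1.6,0.2],"turn": 0},{"dp": [0,2.0,0.2],"turn": 0}]}}

```text
time_s: 22.0
tcp_pos: [0.494, 0.1746, 0.0219]
ee_rot: [0.0, 0.71, 0.705, 0.0]
ft_force: [0.8, -0.1, 0.2]
grip_width: 0.0006
```

Call:
{"op": "apply_moves", "data": {"targets": [{"dp": [0,0.1,0],"turn": 0},{"dp": [0,0.2,0],"turn": 0},{"dp": [0,0.3,0],"turn": 0},{"dp": [0,0.4,0],"turn": 0},{"dp": [0,0.5,0],"turn": 0}]}}

```text
time_s: 22.42
tcp_pos: [0.4982, 0.1746, 0.0217]
ee_rot: [-0.0, 0.71, 0.705, -0.0]
ft_force: [-0.3, 0.4, -0.3]
grip_width: 0.0007
```

```bash
python3 go.py -42 17 22.5 90
```

```text
t 22.42 jig [-43.6  17.2  21.7] yaw 90.02 F [-0.3  0.4 -0.3] w 0.0007 tilt [-0. -0. -1.]
dp cm [-0.02  0.16 -0.08] turn 0.0
```

Call:
{"op": "apply_moves", "data": {"targets": [{"dp": [0,0.1,0],"turn": 0},{"dp": [0,0.2,0],"turn": 0},{"dp": [0,0.3,0],"turn": 0},{"dp": [0,0.3,0],"turn": 0},{"dp": [0,0.3,0],"turn": 0}]}}

```text
time_s: 22.83
tcp_pos: [0.4988, 0.1745, 0.0214]
ee_rot: [-0.002, 0.71, 0.705, -0.002]
ft_force: [-6.4, 0.2, 4.5]
grip_width: 0.0007
```

```bash
python3 go.py -42 17 22.5 90
```

```text
t 22.83 jig [-43.   17.1  21.4] yaw 90.03 F [-6.4  0.1  4.5] w 0.0007 tilt [-0.005 -0.    -1.   ]
dp cm [-0.01  0.09 -0.11] turn 0.01
```

Call:
{"op": "apply_moves", "data": {"targets": [{"dp": [0,0.1,0],"turn": 0},{"dp": [0,0.2,0],"turn": 0},{"dp": [0,0.2,0],"turn": 0},{"dp": [0,0.2,0],"turn": 0},{"dp": [0,0.2,0],"turn": 0}]}}

```text
time_s: 23.25
tcp_pos: [0.4989, 0.1745, 0.0213]
ee_rot: [-0.003, 0.71, 0.705, -0.004]
ft_force: [-9.6, -0.3, 10.2]
grip_width: 0.0009
```

```bash
python3 go.py -42 17 22.5 90; python3 look.py b2;  python3 - <<'E'
import cv2
i=cv2.imread("pics/b2w.png"); cv2.imwrite("pics/b2c.png",cv2.resize(i[0:260,150:450],None,fx=2.3,fy=2.3,interpolation=2))
E
```

```text
t 23.25 jig [-42.8  17.1  21.3] yaw 90.03 F [-9.6 -0.3 10.2] w 0.0009 tilt [-0.009 -0.001 -1.   ]
dp cm [-0.01  0.08 -0.12] turn 0.01
```

View pics/b2c.png

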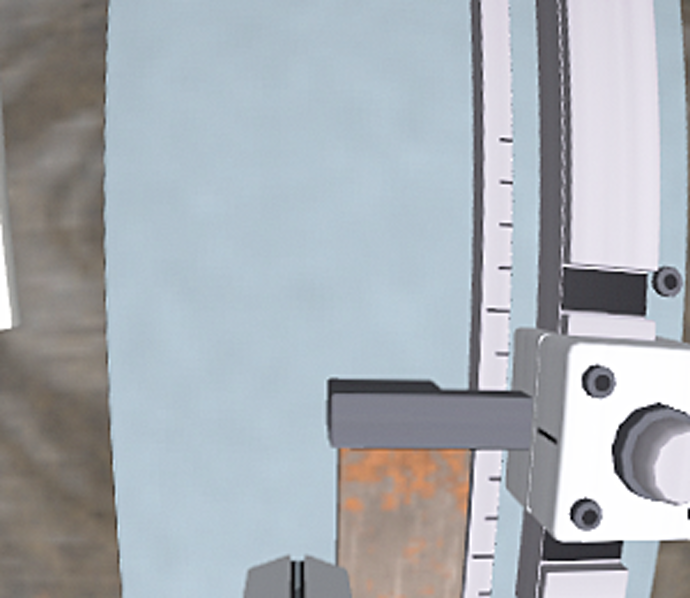

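Call:
{"op": "apply_moves", "data": {"targets": [{"dp": [0,-0.8,0],"turn": 0},{"dp": [0,-2,0],"turn": 0},{"dp": [0,-3,-1],"turn": 0},{"dp": [-1,-3,-4],"turn": 0},{"dp": [-3,-3,-7],"turn": 0}]}}

```text
time_s: 23.82
tcp_pos: [0.4712, 0.1455, 0.091]
ee_rot: [-0.001, 0.709, 0.706, -0.001]
ft_force: [-0.0, -1.0, 0.6]
grip_width: 0.0004
```

Call:
{"op": "apply_moves", "data": {"targets": [{"dp": [-1,0,0],"turn": 0},{"dp": [-2.5,1,0],"turn": 0},{"dp": [-2.5,3,0],"turn": 0},{"dp": [-2.5,3,0],"turn": 0},{"dp": [-2.5,3,0],"turn": 0}]}}

```text
time_s: 24.23
tcp_pos: [0.5034, 0.1192, 0.0915]
ee_rot: [0.0, 0.71, 0.704, 0.0]
ft_force: [-0.1, -0.2, 0.3]
grip_width: 0.0005
```

```bash
python3 go.py -18 -60 40 90; python3 look.py b3;  python3 - <<'E'
import cv2
i=cv2.imread("pics/b3w.png"); cv2.imwrite("pics/b3c.png",cv2.resize(i[90:280,190:440],None,fx=3,fy=3,interpolation=2))
E
```

```text
t 24.23 jig [-37.9 -38.1  91.5] yaw 89.96 F [-0.1 -0.2  0.3] w 0.0005 tilt [ 0.  0. -1.]
dp cm [-2.18  1.99  5.15] turn -0.01
```

View pics/b3c.png

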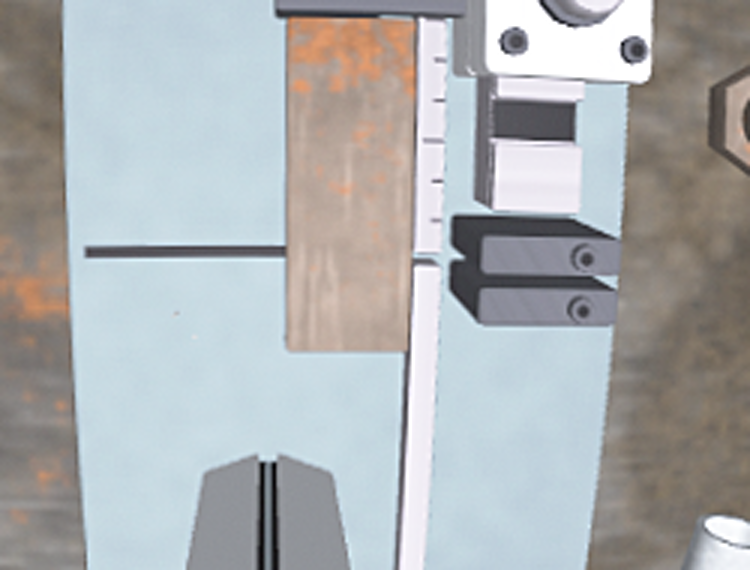

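Call:
{"op": "apply_moves", "data": {"targets": [{"dp": [-1,1,0],"turn": 0},{"dp": [-2,2.1,1],"turn": 0},{"dp": [-2,2.1,3],"turn": 0},{"dp": [-2,2.1,5],"turn": 0},{"dp": [-2,2.1,6.8],"turn": 0}]}}

```text
time_s: 24.8
tcp_pos: [0.5242, 0.0987, 0.0229]
ee_rot: [0.0, 0.71, 0.705, 0.0]
ft_force: [-0.7, -0.2, 0.1]
grip_width: 0.0004
```

Call:
{"op": "apply_moves", "data": {"targets": [{"dp": [0,0,0],"turn": 0},{"dp": [0,0,0],"turn": 0},{"dp": [0,0,0],"turn": 0},{"dp": [0,0,0],"turn": 0},{"dp": [0,0,0],"turn": 0}]}}

```text
time_s: 25.22
tcp_pos: [0.5249, 0.0994, 0.0251]
ee_rot: [0.001, 0.71, 0.705, 0.001]
ft_force: [-0.3, 0.4, -0.4]
grip_width: 0.0004
```

```bash
python3 go.py -17 -36 23 90
```

```text
t 25.22 jig [-16.3 -57.8  25.1] yaw 90.03 F [-0.3  0.4 -0.4] w 0.0004 tilt [ 0.002  0.    -1.   ]
dp cm [ 2.18 -0.07  0.21] turn 0.01
```

Call:
{"op": "apply_moves", "data": {"targets": [{"dp": [0.4,-0.1,0.2],"turn": 0},{"dp": [0.8,-0.1,0.2],"turn": 0},{"dp": [1.2,-0.1,0.2],"turn": 0},{"dp": [1.6,-0.1,0.2],"turn": 0},{"dp": [2.0,-0.1,0.2],"turn": 0}]}}

```text
time_s: 25.63
tcp_pos: [0.5229, 0.12, 0.0218]
ee_rot: [0.0, 0.71, 0.705, 0.0]
ft_force: [0.3, 0.0, -0.9]
grip_width: 0.0006
```

Call:
{"op": "apply_moves", "data": {"targets": [{"dp": [0.1,0,0],"turn": 0},{"dp": [0.2,0,0],"turn": 0},{"dp": [0.2,0,0],"turn": 0},{"dp": [0.2,0,0],"turn": 0},{"dp": [0.2,0,0],"turn": 0}]}}

```text
time_s: 26.05
tcp_pos: [0.5229, 0.1212, 0.0217]
ee_rot: [-0.0, 0.71, 0.705, -0.0]
ft_force: [-0.0, -0.1, 0.8]
grip_width: 0.0002
```

```bash
python3 go.py -17 -34 23 90
```

```text
t 26.05 jig [-18.4 -36.   21.7] yaw 90.01 F [-0.  -0.1  0.8] w 0.0002 tilt [-0. -0. -1.]
dp cm [ 0.2   0.14 -0.13] turn 0.0
```

Call:
{"op": "apply_moves", "data": {"targets": [{"dp": [0.05,0,0],"turn": 0},{"dp": [0.1,0,0],"turn": 0},{"dp": [0.15,0,0],"turn": 0},{"dp": [0.15,0,0],"turn": 0},{"dp": [0.15,0,0],"turn": 0}]}}

```text
time_s: 26.47
tcp_pos: [0.5229, 0.1228, 0.0217]
ee_rot: [0.0, 0.71, 0.705, -0.0]
ft_force: [0.0, -0.6, 0.2]
grip_width: 0.0007
```

Call:
{"op": "apply_moves", "data": {"targets": [{"dp": [0.05,0,0],"turn": 0},{"dp": [0.1,0,0],"turn": 0},{"dp": [0.1,0,0],"turn": 0},{"dp": [0.1,0,0],"turn": 0},{"dp": [0.1,0,0],"turn": 0}]}}

```text
time_s: 26.88
tcp_pos: [0.523, 0.1229, 0.0218]
ee_rot: [0.001, 0.71, 0.705, -0.001]
ft_force: [-0.2, -5.1, 1.0]
grip_width: 0.0007
```

Call:
{"op": "apply_moves", "data": {"targets": [{"dp": [-0.3,0,0],"turn": 0},{"dp": [-1,0,0],"turn": 0},{"dp": [-2,0,0],"turn": 0},{"dp": [-2.5,0,-3],"turn": 0},{"dp": [-2.5,0,-7],"turn": 0}]}}

```text
time_s: 27.3
tcp_pos: [0.5186, 0.0975, 0.0883]
ee_rot: [-0.004, 0.71, 0.704, -0.004]
ft_force: [0.8, -0.5, 0.0]
grip_width: 0.0002
```

Call:
{"op": "apply_moves", "data": {"targets": [{"dp": [0,0,-3],"turn": 0},{"dp": [0,0,-6],"turn": 0},{"dp": [-3,-2,-9],"turn": 0},{"dp": [-6,-4,-12],"turn": 0},{"dp": [-9,-6,-14],"turn": 0}]}}

```text
time_s: 27.72
tcp_pos: [0.4669, 0.0157, 0.2289]
ee_rot: [0.001, 0.709, 0.705, 0.001]
ft_force: [0.4, -0.4, 0.4]
grip_width: 0.0007
```

Call:
{"op": "apply_moves", "data": {"targets": [{"dp": [-3,0,0],"turn": 0},{"dp": [-6,0,0],"turn": 0},{"dp": [-9,0,0],"turn": 0},{"dp": [-9,0,0],"turn": 0},{"dp": [-9,0,0],"turn": 0}]}}

```text
time_s: 28.13
tcp_pos: [0.4659, -0.075, 0.2266]
ee_rot: [-0.0, 0.711, 0.703, 0.0]
ft_force: [-0.6, -0.9, -0.0]
grip_width: 0.0007
```

```bash
python3 go.py; python3 look.py b4;  python3 - <<'E'
from h import *
import pickle
s,w,t,sc=pickle.load(open("last.pkl","rb"))
cv2.imwrite("pics/b4c.png",np.hstack([cv2.resize(t["color"][195:295,205:305],None,fx=4,fy=4,interpolation=2),cv2.resize(sc["color"][170:270,260:360],None,fx=4,fy=4,interpolation=2)]))
E
```

```text
t 28.13 jig [ -74.  -232.7  226.6] yaw 89.80 F [-0.6 -0.9 -0. ] w 0.0007 tilt [ 0.     0.001 -1.   ]
```

View pics/b4c.png

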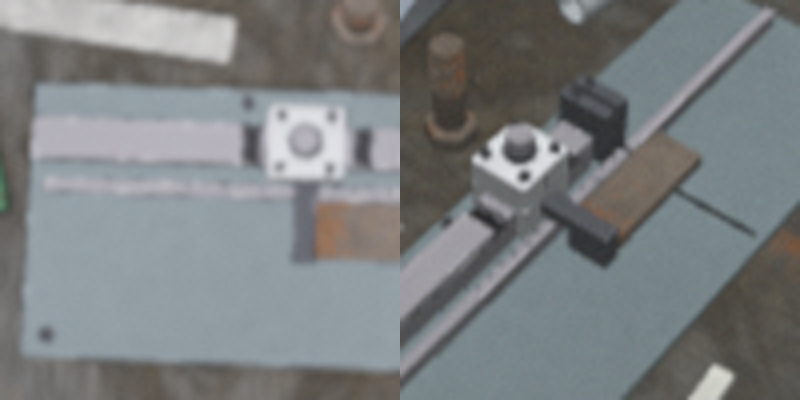

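View pics/b4.png

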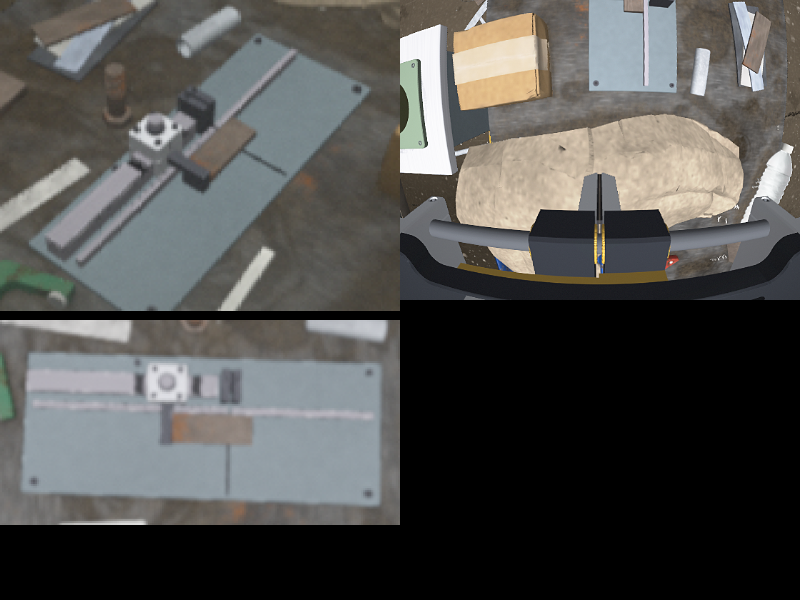

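```bash
python3 -c "
from bench import workorder
print(workorder.hand_in())"
```

```text
the job is handed in; nothing more can be done
None
```

I pushed the stop carriage through the outer notch and into the middle one. Then I pushed the flat bar flush against the fence and up to the stop. Only closed-finger pushes were used, and the job was handed in at about 28 s of the 64 s allowed.

- **Stop in the middle notch:** The first notch let go at about 25 N at the wrist, more than the 15 N stated. The force dropped as the carriage reached the next notch, and a light nudge then met firm resistance. The cameras put the plunger at jig y 64.6 (top) and 69.0 (scene) against 66. They disagree by about 4 mm, but one open notch is visible on each side of the carriage.
- **Bar against the fence:** The last push built up to about 10 N with almost no movement, and the wrist view showed no gap. The tool stood about 1 mm further out at this contact than in the first fence push, and I don't know why. The tool was also about 1 mm lower then.
- **Bar against the stop:** A second light end push met resistance (about 5 N) at the same spot as the first (about 6 N). Both are well below the roughly 15 N needed to move the stop out of its notch.
- **Loose things:** They looked unmoved in the pictures, and the arm was clear with no contact force at hand-in. I compared them by eye only.

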